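Put the gudgeon pins back in their drawer rack

TASK

Pull the left drawer of the low steel cabinet wide open and put the loose steel gudgeon pins away in it: each pin goes upright and right down to the bottom of the one hole in the wooden rack that matches its diameter, the holes being graded from 20 to 40 mm. A pin may already stand in the widest hole: leave it there if it is the 40 mm pin, otherwise move it to its own hole. Once every pin is in its place, push the drawer gently all the way shut, and leave the tin, the wrench and the spray bottle alone.

Things in the scene. Friction and masses are not known exactly. Their poses are not given: they have to be found in the camera images.
- pin20_mid (a point): centre (half-way up) of the 20 mm gudgeon pin: a hollow plain steel cylinder, 20 mm outside diameter, 60 mm long, both ends alike with 1 mm chamfers, 0.11 kg give or take a fifth; z runs along the pin. None if this pin is absent today. Starts upright, on the steel tray or in the widest hole of the rack
- pin24_mid (a point): centre (half-way up) of the 24 mm gudgeon pin: a hollow plain steel cylinder, 24 mm outside diameter, 62 mm long, both ends alike with 1 mm chamfers, 0.17 kg give or take a fifth; z runs along the pin. None if this pin is absent today. Starts upright, on the steel tray or in the widest hole of the rack
- pin28_mid (a point): centre (half-way up) of the 28 mm gudgeon pin: a hollow plain steel cylinder, 28 mm outside diameter, 64 mm long, both ends alike with 1 mm chamfers, 0.23 kg give or take a fifth; z runs along the pin. None if this pin is absent today. Starts upright, on the steel tray or in the widest hole of the rack
- pin32_mid (a point): centre (half-way up) of the 32 mm gudgeon pin: a hollow plain steel cylinder, 32 mm outside diameter, 66 mm long, both ends alike with 1 mm chamfers, 0.31 kg give or take a fifth; z runs along the pin. None if this pin is absent today. Starts upright, on the steel tray or in the widest hole of the rack
- pin36_mid (a point): centre (half-way up) of the 36 mm gudgeon pin: a hollow plain steel cylinder, 36 mm outside diameter, 68 mm long, both ends alike with 1 mm chamfers, 0.41 kg give or take a fifth; z runs along the pin. None if this pin is absent today. Starts upright, on the steel tray or in the widest hole of the rack
- pin40_mid (a point): centre (half-way up) of the 40 mm gudgeon pin: a hollow plain steel cylinder, 40 mm outside diameter, 72 mm long, both ends alike with 1 mm chamfers, 0.53 kg give or take a fifth; z runs along the pin. None if this pin is absent today. Starts upright, on the steel tray or in the widest hole of the rack
- hole20 (a point): centre of the mouth of the rack's hole for the 20 mm pin: round, 22 mm wide, 1.5 mm chamfer, going 30 mm down to the drawer's steel floor (so the seated 20 mm pin stands 30 mm proud of the rack). x points into the cabinet, the way the drawer slides shut; y points along the row towards the smaller holes; z up
- hole24 (a point): centre of the mouth of the rack's hole for the 24 mm pin: round, 26 mm wide, 1.5 mm chamfer, going 30 mm down to the drawer's steel floor (so the seated 24 mm pin stands 32 mm proud of the rack). x points into the cabinet, the way the drawer slides shut; y points along the row towards the smaller holes; z up
- hole28 (a point): centre of the mouth of the rack's hole for the 28 mm pin: round, 30 mm wide, 1.5 mm chamfer, going 30 mm down to the drawer's steel floor (so the seated 28 mm pin stands 34 mm proud of the rack). x points into the cabinet, the way the drawer slides shut; y points along the row towards the smaller holes; z up
- hole32 (a point): centre of the mouth of the rack's hole for the 32 mm pin: round, 34 mm wide, 1.5 mm chamfer, going 30 mm down to the drawer's steel floor (so the seated 32 mm pin stands 36 mm proud of the rack). x points into the cabinet, the way the drawer slides shut; y points along the row towards the smaller holes; z up
- hole36 (a point): centre of the mouth of the rack's hole for the 36 mm pin: round, 38 mm wide, 1.5 mm chamfer, going 30 mm down to the drawer's steel floor (so the seated 36 mm pin stands 38 mm proud of the rack). x points into the cabinet, the way the drawer slides shut; y points along the row towards the smaller holes; z up
- hole40 (a point): centre of the mouth of the rack's hole for the 40 mm pin: round, 42 mm wide, 1.5 mm chamfer, going 30 mm down to the drawer's steel floor (so the seated 40 mm pin stands 42 mm proud of the rack). x points into the cabinet, the way the drawer slides shut; y points along the row towards the smaller holes; z up
- drawer (a joint): how far the drawer is pulled out of the cabinet: 0.15 m = all the way out, 0 = shut (as it starts). Slides level, stays where it is left, about 3 N of friction. The drawer is 354 mm wide; its front is 62 mm high, its sides 50 mm, its floor 5 mm above the bench
- cabinet: low grey sheet-steel cabinet fixed on the bench, 573 mm wide, 262 mm deep, 102 mm high; origin on the bench under the middle of the front edge of its left bay, where the drawer runs; x points into the cabinet. The narrower drawer to the right is fixed shut
- rack (a point): pale plywood rack lying across the drawer, 82 x 340 x 30 mm, with the row of six holes 54 mm apart, 65 mm behind the outer face of the drawer's front and 85 mm in front of the cabinet when the drawer is out; origin at the centre of its underside. 33 mm high cartons lie in the drawer behind it. Seated pins clear the cabinet's roof
- drawer_handle (a point): middle of the drawer's bar handle, a level round steel bar (about 10 mm thick, 120 mm long, along the drawer's front), 50 mm in front of the front's outer face and 55 mm above the bench; axes as the holes'
- tray: shallow tray of dark sheet steel fixed on the bench to the robot's left, 390 (x) x 300 (y) mm, where the loose pins stand; its floor is 5 mm above the bench (slippery with oil), the top of its lip 22 mm; origin at the centre of its underside
- tin: bystander: closed metal tin, 72 mm across, 95 mm high, standing to the right; origin at the centre of its foot
- wrench: bystander: steel wrench 200 mm long lying near the robot's base on the right; origin at its middle underneath
- spray: bystander: white spray bottle, 60 mm across, 160 mm high, standing beyond the tray on the left; origin at the centre of its foot
Things that resemble listed ones, but are neither listed nor needed, are in the scene too. Leave any orange look-alike of the part that bears pin24_mid alone. Leave any purple look-alike of the part that bears pin36_mid alone.

How it is judged:
On the way, in this order (a step that is already met when the one before it is completed fails the run):
1. the drawer is pulled well out (value of joint drawer above 0.12 m), for 0.2 s.
2. with the drawer still pulled out, every pin that is present stands at the bottom of its own hole (horizontal distance between pin20_mid and hole20 below 0.008 m and height (world z) of pin20_mid below 0.041 m and angle between the z axis of pin20_mid and the z axis of hole20, either way round below 0.12 rad and horizontal distance between pin24_mid and hole24 below 0.008 m and height (world z) of pin24_mid below 0.042 m and angle between the z axis of pin24_mid and the z axis of hole24, either way round below 0.12 rad and horizontal distance between pin28_mid and hole28 below 0.008 m and height (world z) of pin28_mid below 0.043 m and angle between the z axis of pin28_mid and the z axis of hole28, either way round below 0.12 rad and horizontal distance between pin32_mid and hole32 below 0.008 m and height (world z) of pin32_mid below 0.044 m and angle between the z axis of pin32_mid and the z axis of hole32, either way round below 0.12 rad and horizontal distance between pin36_mid and hole36 below 0.008 m and height (world z) of pin36_mid below 0.045 m and angle between the z axis of pin36_mid and the z axis of hole36, either way round below 0.12 rad and horizontal distance between pin40_mid and hole40 below 0.008 m and height (world z) of pin40_mid below 0.047 m and angle between the z axis of pin40_mid and the z axis of hole40, either way round below 0.12 rad and value of joint drawer above 0.05 m), for 0.2 s.
At the end, for the whole second after the job is handed in: every pin present stands in its own hole (centre within 8 mm of the hole's axis, no more than 6 mm above fully down, within 0.12 rad of upright), at rest, and the drawer is shut to within 8 mm (horizontal distance between pin20_mid and hole20 below 0.008 m and height (world z) of pin20_mid below 0.041 m and angle between the z axis of pin20_mid and the z axis of hole20, either way round below 0.12 rad and horizontal distance between pin24_mid and hole24 below 0.008 m and height (world z) of pin24_mid below 0.042 m and angle between the z axis of pin24_mid and the z axis of hole24, either way round below 0.12 rad and horizontal distance between pin28_mid and hole28 below 0.008 m and height (world z) of pin28_mid below 0.043 m and angle between the z axis of pin28_mid and the z axis of hole28, either way round below 0.12 rad and horizontal distance between pin32_mid and hole32 below 0.008 m and height (world z) of pin32_mid below 0.044 m and angle between the z axis of pin32_mid and the z axis of hole32, either way round below 0.12 rad and horizontal distance between pin36_mid and hole36 below 0.008 m and height (world z) of pin36_mid below 0.045 m and angle between the z axis of pin36_mid and the z axis of hole36, either way round below 0.12 rad and horizontal distance between pin40_mid and hole40 below 0.008 m and height (world z) of pin40_mid below 0.047 m and angle between the z axis of pin40_mid and the z axis of hole40, either way round below 0.12 rad and value of joint drawer below 0.008 m and linear speed of each of pin20, pin24, pin28, pin32, pin36, pin40 below 0.03 m/s); the robot touches nothing.
It fails at once if a bystander (tin, wrench or spray bottle) is moved more than 30 mm (distance of any of tin, wrench, spray from where it was at the start of the episode above 0.03 m).
It fails at once if the drawer is slammed (faster than 0.5 m/s) (velocity of joint drawer below -0.5 m/s).
Of pin20, pin24, pin28, pin32, pin36, pin40 only 5 to 6 are there at a start; the rules pass over those that are not, and their reading is None.
At some moment in a run one of pin32, pin36, pin40 may be knocked a few centimetres aside while the robot is not near it.
It also fails if it takes over 208 s, if anything falls off the work surface, if the arm or the gripper's body presses on something with over 40 N, if the wrist force passes 120 N, or if a joint passes its speed limit or range.

ROBOT

A 6-joint arm with a two-finger parallel gripper is mounted at the origin on the work surface. World frame = base frame: x ahead of the robot, y to its left, z up, the work surface at z = 0. Lengths are in m, angles in rad, forces in N, time in s.
With the tool pointing down it reaches from about 0.35 to 0.775 m from the base axis. Payload 7.3 kg.
Tool frame: the origin (TCP) lies at the centre of the arm's flange, where the gripper is bolted on; the fingertips stand 178 mm ahead of it and the grasp point (between the pads) lies robot.pinch_z ahead of it (robot.pinch_z is the distance from the TCP to the grasp point, in m); x points along the fingers, z is the direction in which the jaws open and shut, and the axes are right-handed (so a half turn about x gives the same grasp; the last joint's range is limited). The gripper opens to 92 mm and grips with 3 to 60 N. Pads are 19 mm wide; open, the fingers measure 130 mm over their backs; the gripper's body (75 mm by 190 mm) begins 47 mm behind the grasp point.
Start: joints at [-1.463, 0.342, 1.524, -0, 1.275, -0.146], TCP at [0.132, -0.508, 0.405] pointing down, gripper open.
Joint ranges: [-2.53, 2.53], [-0.77, 2.02], [0.04, 2.7], [-1, 4.14], [0.28, 2.66], [-3.11, 3.11]. Speed limits (rad/s): [2.57, 2.57, 3.14, 3.14, 3.14, 3.14].

INTERFACE

Orientations are given as [roll, pitch, yaw] about the fixed x, y, z axes, in that order (R = Rz(yaw) Ry(pitch) Rx(roll)).
In Python, from cell import robot gives the robot as it stands.
- The arm moves only by the shell command python3 -m jog 'ROWS' [FORCE]. ROWS is JSON, a list of rows, each an object of numbers: "fingers": the closure, from 0 (fully open) to 1 (shut); "x", "y", "z": the shift along the tool's x, y, z in cm; "spin": the turn about the tool's x in degrees. A call has 1 to 5 rows; each row is the pose to reach, as a shift and turn from the pose commanded when the call began, along the tool's axes at that moment; what a row does not reach only later rows make up. A row lasts 1/8 s, in which the tool goes at most 62.5 mm and 10.7 degrees, less where a joint would pass 70% of its speed; a pose out of reach is approached as far as the arm can. A call with a gripper value outside its range is refused whole. The fingers move at their own pace and stop on an object; FORCE is the grip in N (left out, the last holds). Time passes only in rows, so rows that repeat a pose let the fingers close. It gives the time, the measured TCP pose, the force and the opening at its end, in the units of the state.
- robot.observe(): the state, without advancing time (a new reading comes with each control period).
- robot.read_camera(name): name is "scene" or "side" or "wrist"; returns a dict with "color" (384x512x3 uint8, red, green, blue), "mtx" (3x3 intrinsics, pixels), "view" (4x4, takes a point from world to camera coordinates); the wrist camera has in their place "T_tool_cam" (4x4, takes a point from camera to tool coordinates, whose origin is the TCP and whose axes are the tool frame's). Camera axes: x right, y down, z forward; pixel columns grow to the right and rows downward; lengths in m; the calibration is good to about 2 mm. The wrist camera is an equidistant fisheye: a pixel r from the principal point sees the ray r / f radians off the axis. A picture is of the moment at which its call begins: read the wrist's pose just before it. There is no depth.
- robot.hand_in(): hands the job in, once; it reports no verdict.
Trained networks look in a picture, given as the dict that the camera call returned (one of the last four; its "shot" number tells which), for a name from the list of things; names that differ only in an ending like _2 or _b are one class to them, and where a whole thing is asked for, a point or a joint stands for the part that bears it (a point fixed in the world has none). Each returns a list of dicts, best first, with "conf" (0 to 1); they miss things now and then, are a little off and sometimes report something else, mostly with a low value. They report only what shows in the picture. A call takes as long as a camera call. They do not tell look-alikes from the thing itself.
- robot.look_for(target, picture): "xy" ([column, row] in pixels, amid what is visible of it).
The state is a dict: "time": time; "qpos": joint angles; "qvel": joint speeds; "joint_efforts": joint torques, N m; "tool_pos": TCP position; "tool_rot": TCP orientation; "contact_force": force on the tool from outside, world axes, zero at the start; "torque": the same for the moment, N m; "opening": finger opening in m.
Only numpy, scipy, OpenCV 4.12 (cv2) and the standard library are available. Lean on these libraries where they do the work, as an engineer would, in place of code of your own. Each camera call takes 0.05 s, during which the arm holds its last target. There are 200 camera calls.

## Working session

There is one attempt and no reset: what is moved stays moved. The work goes in short steps, Python scripts to look and compute and a shell command to move; the robot and the scene stay as the last step left them, time stands still between calls to the robot, and variables do not carry over. Pictures are saved under pics/ and viewed, on a budget of 14 in all, crops included, one or two more only if the job needs it, and the job is handed in when it is done.

```bash
mkdir -p pics; ls; python3 - <<'E'
from cell import robot
import cv2, numpy as np
s=robot.observe(); print({k:np.round(v,3) for k,v in s.items()}, robot.pinch_z)
ims=[]
for n in ["scene","side","wrist"]:
    p=robot.read_camera(n); cv2.imwrite(f"pics/{n}0.png",cv2.cvtColor(p["color"],cv2.COLOR_RGB2BGR))
    print(n,p["mtx"]); print(p.get("view",p.get("T_tool_cam")))
    for t in ["pin20_mid","pin24_mid","pin28_mid","pin32_mid","pin36_mid","pin40_mid","hole20","hole40","drawer_handle","cabinet","tray","rack","tin","spray","wrench"]:
        print(t,[(np.round(d["xy"]).tolist(),round(d["conf"],2)) for d in robot.look_for(t,p)[:4]])
E
```

```text
pics
{'time': np.float64(0.0), 'qpos': array([-1.463,  0.343,  1.525,  0.   ,  1.275, -0.146]), 'qvel': array([-0.001, -0.   , -0.001,  0.   ,  0.   ,  0.001]), 'joint_efforts': array([ 3.0000e-03, -4.3124e+01, -2.4422e+01,  7.2000e-02,  5.6000e-02,
       -0.0000e+00]), 'tool_pos': array([ 0.132, -0.508,  0.404]), 'tool_rot': array([2.986, 1.569, 1.669]), 'contact_force': array([ 0.209, -0.151,  0.167]), 'torque': array([0.009, 0.006, 0.07 ]), 'opening': np.float64(0.092)} 0.1592
scene [[489.7035559    0.         253.47778045]
 [  0.         489.7035559  186.29648452]
 [  0.           0.           1.        ]]
[[-0.3484842   0.93719647 -0.01488416  0.17706582]
 [ 0.65369334  0.23162555 -0.72044058 -0.29576794]
 [-0.67174682 -0.26079183 -0.69335693  2.16631391]
 [ 0.          0.          0.          1.        ]]
pin20_mid []
pin24_mid [([406.0, 208.0], 0.67), ([178.0, 229.0], 0.5), ([362.0, 204.0], 0.49)]
pin28_mid [([338.0, 211.0], 0.51)]
pin32_mid [([348.0, 234.0], 0.52), ([176.0, 228.0], 0.48), ([313.0, 225.0], 0.43)]
pin36_mid [([178.0, 228.0], 0.61), ([316.0, 225.0], 0.57), ([31
[... 1187 characters left out ...]
([327.0, 120.0], 0.88)]
spray [([161.0, 322.0], 0.93)]
wrench [([323.0, 166.0], 0.46), ([213.0, 166.0], 0.32)]
wrist [[297.31863964   0.         264.85501243]
 [  0.         297.31863964 190.65991856]
 [  0.           0.           1.        ]]
[[-1.18796642e-05 -3.06617354e-01  9.51832862e-01  2.07361197e-02]
 [-3.62100881e-04 -9.51832799e-01 -3.06617338e-01  8.34310534e-02]
 [ 9.99999934e-01 -3.48302029e-04 -9.97189600e-05  2.05194919e-04]
 [ 0.00000000e+00  0.00000000e+00  0.00000000e+00  1.00000000e+00]]
pin20_mid []
pin24_mid []
pin28_mid []
pin32_mid []
pin36_mid []
pin40_mid []
hole20 []
hole40 []
drawer_handle []
cabinet []
tray []
rack []
tin []
spray []
wrench [([98.0, 46.0], 0.86)]
```

```bash
python3 - <<'E'
import cv2,numpy as np
a=cv2.imread("pics/scene0.png");b=cv2.imread("pics/side0.png")
a=cv2.resize(a[130:300,140:430],(800,469),interpolation=3)
cv2.imwrite("pics/sceneC.png",a)
cv2.imwrite("pics/sideC.png",cv2.resize(b,(800,600),interpolation=3))
E
```

```text
(no output)
```

View pics/sceneC.png

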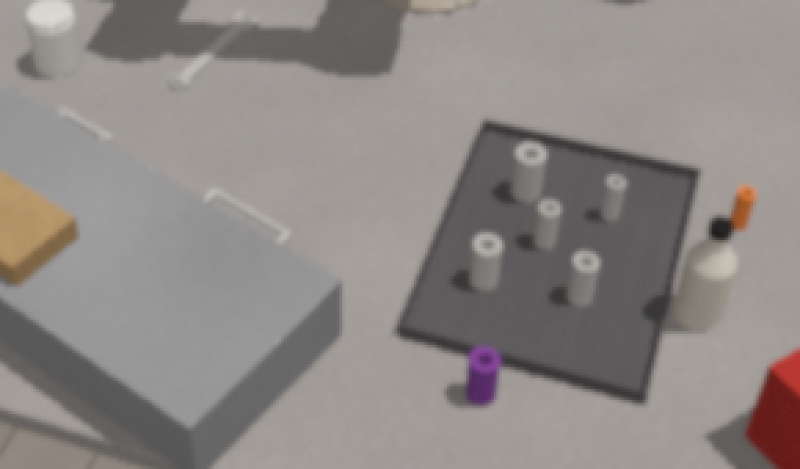

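View pics/sideC.png

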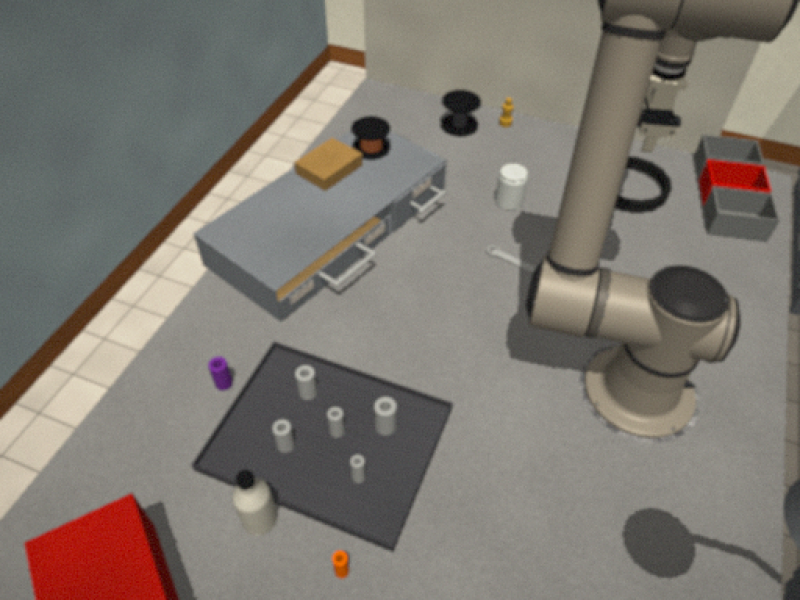

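```bash
cat > h.py <<'E'
from cell import robot
import numpy as np, cv2
from scipy.optimize import least_squares
from scipy.spatial.transform import Rotation as Rn
R=lambda e: Rn.from_euler('xyz',e).as_matrix()
def ray(p,uv,s=None):
    "world origin, unit direction of pixel uv"
    K=p["mtx"]; d=np.array([(uv[0]-K[0,2])/K[0,0],(uv[1]-K[1,2])/K[1,1]])
    if "view" in p:
        V=p["view"]; c=np.r_[d,1]; return -V[:3,:3].T@V[:3,3], V[:3,:3].T@c/np.linalg.norm(c)
    t=np.linalg.norm(d); c=np.r_[d/t*np.sin(t) if t>0 else d,np.cos(t)]
    T=p["T_tool_cam"]; Rt=R(p["s"]["tool_rot"])
    return p["s"]["tool_pos"]+Rt@T[:3,3], Rt@T[:3,:3]@c
def onz(p,uv,z): o,d=ray(p,uv); return o+d*(z-o[2])/d[2]
def tri(*rs):
    A=sum(np.eye(3)-np.outer(d,d) for o,d in rs); b=sum((np.eye(3)-np.outer(d,d))@o for o,d in rs)
    return np.linalg.solve(A,b)
def proj(p,X):
    K=p["mtx"]
    if "view" in p:
        c=p["view"][:3,:3]@X+p["view"][:3,3]; u=c[:2]/c[2]
    else:
        T=p["T_tool_cam"]; Rt=R(p["s"]["tool_rot"]); c=T[:3,:3].T@(Rt.T@(X-p["s"]["tool_pos"])-T[:3,3])
        r=np.linalg.norm(c[:2]); u=c[:2]/r*np.arctan2(r,c[2])
    return u*K[0,0]+K[:2,2]
def cam(n,save=None):
    s=robot.observe(); p=robot.read_camera(n); p["s"]=s
    if save: cv2.imwrite(f"pics/{save}.png",cv2.cvtColor(p["color"],cv2.COLOR_RGB2BGR))
    return p
def shift(target,s=None,yaw=None):
    "shift (cm, tool axes) of the grasp point to world target"
    s=s or robot.observe(); Rt=R(s["tool_rot"])
    g=s["tool_pos"]+Rt@[robot.pinch_z,0,0]; print("grasp pt",g.round(4),"shift cm",(Rt.T@(target-g)*100).round(2))
    print("tool z dir",Rt[:,2].round(3))
E
python3 - <<'E'
from h import *
a=cam("scene");b=cam("side")
S=lambda u,v:(140+u/2.7586,130+v/2.7586); D=lambda u,v:(u/1.5625,v/1.5625)
pts={"handleL":((287,238),(333,287)),"handleR":((210,192),(373,256)),"cabFLtop":((341,285),(281,296)),"h2L":((108,136),(416,212)),
"big":((530,153),(386,404)),"small":((615,183),(358,462)),"mid":((549,208),(336,414)),"left":((487,243),(305,371)),"low":((585,261),(282,427)),
"trayA":((486,123),(452,405)),"trayB":((697,171),(394,547)),"trayC":((645,400),(195,466)),"trayD":((400,332),(275,346)),
"purple":((485,357),(218,363)),"spraytop":((720,228),(245,480)),"tin":((50,12),(513,172))}
for k,(u,v) in pts.items():
    r1,r2=ray(a,S(*u)),ray(b,D(*v)); X=tri(r1,r2); print(k,X.round(3), np.linalg.norm(X[:2]).round(3),"err px",(proj(a,X)-S(*u)).round(1))
# handle middle angles
E
```

```text
handleL [0.658 0.023 0.05 ] 0.659 err px [0.2 0.2]
handleR [ 0.617 -0.099  0.049] 0.625 err px [0.5 0.6]
cabFLtop [0.731 0.117 0.082] 0.741 err px [-0.7 -0.7]
h2L [ 0.577 -0.264  0.06 ] 0.634 err px [0.6 0.8]
big [0.433 0.271 0.077] 0.511 err px [-0.8 -0.7]
small [0.437 0.385 0.062] 0.582 err px [-0.4 -0.3]
mid [0.512 0.316 0.066] 0.601 err px [-0.5 -0.5]
left [0.603 0.26  0.075] 0.657 err px [-0.7 -0.6]
low [0.587 0.378 0.069] 0.699 err px [-0.5 -0.4]
trayA [0.331 0.189 0.016] 0.381 err px [-0.6 -0.6]
trayB [0.33  0.481 0.015] 0.583 err px [-0.4 -0.3]
trayC [0.718 0.482 0.008] 0.864 err px [-1.1 -0.7]
trayD [0.717 0.188 0.007] 0.741 err px [-0.6 -0.6]
purple [0.767 0.302 0.069] 0.825 err px [-0.6 -0.5]
spraytop [0.563 0.519 0.152] 0.766 err px [-0.3 -0.2]
tin [ 0.397 -0.446  0.096] 0.597 err px [-0.2 -0.3]
```

```bash
cat >> h.py <<'E'
def plan(xy,z,jaw=None):
    "shift/spin to bring grasp point to xy,z with jaw axis along jaw (deg, world yaw, mod 180)"
    s=robot.observe(); Rt=R(s["tool_rot"]); shift(np.r_[xy,z],s)
    if jaw is not None:
        y=np.degrees(np.arctan2(Rt[1,2],Rt[0,2])); d=(jaw-y+90)%180-90; print("spin",-d,"q1,q6 deg",np.degrees(s["qpos"][[0,5]]).round(1),"tilt",Rt[2,0].round(4))
E
python3 - <<'E'
from h import *
plan([0.6375,-0.038],0.2,-18.6)
E
```

```text
grasp pt [ 0.1318 -0.5082  0.2455] shift cm [  4.55  60.75 -32.82]
tool z dir [ 0.251 -0.968  0.   ]
spin -56.85898023019996 q1,q6 deg [-83.8  -8.4] tilt -1.0
```

```bash
python3 -m jog '[{"y":5.5,"z":-3},{"y":11,"z":-6},{"y":16.5,"z":-9},{"y":22,"z":-12},{"y":27,"z":-14.6}]' && python3 -m jog '[{"y":5.5,"z":-3},{"y":11,"z":-6},{"y":16.5,"z":-9},{"y":22,"z":-12},{"y":27,"z":-14.6}]' && python3 -m jog '[{"y":3,"z":-2,"spin":-10,"fingers":0.5},{"y":6.5,"z":-3.6,"spin":-20,"fingers":0.5},{"y":6.5,"z":-3.6,"spin":-30,"fingers":0.5},{"y":6.5,"z":-3.6,"spin":-40,"fingers":0.5},{"y":6.5,"z":-3.6,"spin":-50,"fingers":0.5}]'
python3 - <<'E'
from h import *
plan([0.6375,-0.038],0.1,-18.6)
p=cam("wrist","w1")
for t in ["drawer_handle","rack","hole40","cabinet"]: print(t,[(np.round(d["xy"]).tolist(),round(d["conf"],2)) for d in robot.look_for(t,p)[:2]])
E
```

```text
grasp pt [ 0.1318 -0.5082  0.2455] shift cm [ 14.55  60.75 -32.82]
tool z dir [ 0.251 -0.968  0.   ]
spin -56.85898023019996 q1,q6 deg [-83.8  -8.4] tilt -1.0
drawer_handle []
rack []
hole40 []
cabinet []$[0]: bad value
```

View pics/w1.png

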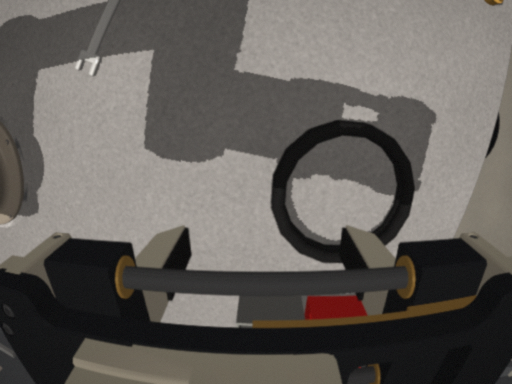

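```bash
python3 -m jog '[{"fingers":0,"x":0,"y":5.5,"z":-3,"spin":0},{"fingers":0,"x":0,"y":11,"z":-6,"spin":0},{"fingers":0,"x":0,"y":16.5,"z":-9,"spin":0},{"fingers":0,"x":0,"y":22,"z":-12,"spin":0},{"fingers":0,"x":0,"y":27,"z":-14.6,"spin":0}]'
```

```text
time: 3.38
tool_pos: [0.3577, -0.2974, 0.405]
tool_rot: [0.446, 1.57, -0.871]
contact_force: [-0.0, -0.2, -0.3]
opening: 0.0921
```

```bash
python3 -m jog '[{"fingers":0.5,"x":0,"y":5.5,"z":-3,"spin":-10},{"fingers":0.5,"x":0,"y":11,"z":-6,"spin":-20},{"fingers":0.5,"x":0,"y":16.5,"z":-9,"spin":-30},{"fingers":0.5,"x":0,"y":22,"z":-12,"spin":-40},{"fingers":0.5,"x":0,"y":27,"z":-14.6,"spin":-50}]'
python3 - <<'E'
from h import *
plan([0.6375,-0.038],0.13,-18.6)
p=cam("wrist","w2")
for t in ["drawer_handle","rack"]: print(t,[(np.round(d["xy"]).tolist(),round(d["conf"],2)) for d in robot.look_for(t,p)[:2]])
E
```

```text
time: 4.0
tool_pos: [0.5826, -0.0881, 0.4048]
tool_rot: [-0.192, 1.57, -0.63]
contact_force: [0.3, -1.1, 0.4]
opening: 0.0481
grasp pt [ 0.5827 -0.0881  0.2456] shift cm [11.56  6.87  2.84]
tool z dir [ 0.906 -0.424  0.   ]
spin -6.490963268782693 q1,q6 deg [-16.   9.] tilt -1.0
drawer_handle [([332.0, 115.0], 0.74)]
rack [([329.0, 115.0], 0.92)]
```

View pics/w2.png

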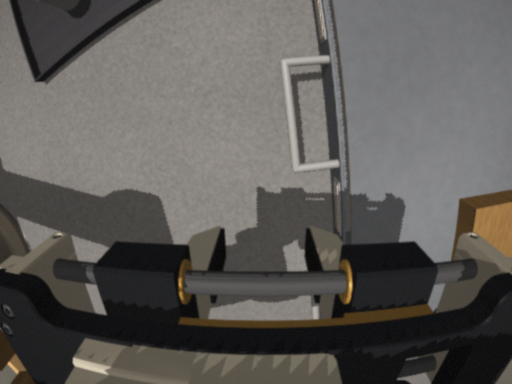

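```bash
python3 - <<'E'
from h import *
s=robot.observe(); p=cam("wrist")
A=onz(p,(287,63),.055);B=onz(p,(297,167),.055);d=A-B
M=(A+B)/2;print(A,B,M,np.linalg.norm(d),"yaw",np.degrees(np.arctan2(-d[0],d[1])))
plan(M[:2],0.062,np.degrees(np.arctan2(-d[0],d[1])))
E
```

```text
[0.65617295 0.01273172 0.055     ] [ 0.61792867 -0.09805066  0.055     ] [ 0.63705081 -0.04265947  0.055     ] 0.11719795385897765 yaw -19.04569209483167
grasp pt [ 0.5814 -0.0891  0.2449] shift cm [18.28  6.59  3.06]
tool z dir [ 0.903 -0.429 -0.001]
spin -6.3372695895296545 q1,q6 deg [-16.2   9.2] tilt -1.0
```

```bash
python3 -m jog '[{"fingers":0.6,"x":0,"y":5,"z":2.3,"spin":-6.3},{"fingers":0.6,"x":2,"y":6.6,"z":3.05,"spin":-6.3},{"fingers":0.6,"x":7,"y":6.6,"z":3.05,"spin":-6.3},{"fingers":0.6,"x":11,"y":6.6,"z":3.05,"spin":-6.3},{"fingers":0.6,"x":13,"y":6.6,"z":3.05,"spin":-6.3}]'
python3 -m jog '[{"fingers":0.6,"x":2,"y":0,"z":0,"spin":0},{"fingers":0.6,"x":4,"y":0,"z":0,"spin":0},{"fingers":0.6,"x":5.2,"y":0,"z":0,"spin":0},{"fingers":1,"x":5.2,"y":0,"z":0,"spin":0},{"fingers":1,"x":5.2,"y":0,"z":0,"spin":0}]' 30
python3 -m jog '[{"fingers":1,"x":0,"y":0,"z":0,"spin":0},{"fingers":1,"x":0,"y":0,"z":0,"spin":0},{"fingers":1,"x":0,"y":0,"z":0,"spin":0}]' 
python3 - <<'E'
from h import *
plan([0.637,-.0427],0.062,-19)
E
```

```text
time: 4.82
tool_pos: [0.6355, -0.0447, 0.2712]
tool_rot: [-2.878, 1.565, 3.068]
contact_force: [-0.2, -0.1, 0.3]
opening: 0.0369
time: 5.45
tool_pos: [0.6373, -0.0438, 0.2234]
tool_rot: [-0.007, 1.57, -0.342]
contact_force: [-1.0, 0.4, -0.2]
opening: 0.0213
time: 5.82
tool_pos: [0.6358, -0.043, 0.2233]
tool_rot: [-2.955, 1.566, 2.995]
contact_force: [-8.0, 1.8, 5.2]
opening: 0.0088
grasp pt [ 0.6352 -0.0429  0.0641] shift cm [0.21 0.08 0.17]
tool z dir [ 0.945 -0.328 -0.004]
spin -0.1303803325602928 q1,q6 deg [-10.8   8.4] tilt -1.0
```

```bash
python3 -m jog '[{"fingers":1,"x":0,"y":0,"z":-1,"spin":0},{"fingers":1,"x":0,"y":0,"z":-2.5,"spin":0},{"fingers":1,"x":0,"y":0,"z":-4,"spin":0},{"fingers":1,"x":0,"y":0,"z":-5.5,"spin":0},{"fingers":1,"x":0,"y":0,"z":-7,"spin":0}]'
python3 -m jog '[{"fingers":1,"x":0,"y":0,"z":-2,"spin":0},{"fingers":1,"x":0,"y":0,"z":-4,"spin":0},{"fingers":1,"x":0,"y":0,"z":-6,"spin":0},{"fingers":1,"x":0,"y":0,"z":-7.4,"spin":0},{"fingers":1,"x":0,"y":0,"z":-7.8,"spin":0}]'
python3 -m jog '[{"fingers":1,"x":0,"y":0,"z":0,"spin":0},{"fingers":0.6,"x":0,"y":0,"z":0.1,"spin":0},{"fingers":0.5,"x":0,"y":0,"z":0.1,"spin":0},{"fingers":0.5,"x":-2,"y":0,"z":0.1,"spin":0},{"fingers":0.5,"x":-6,"y":0,"z":0.1,"spin":0}]'
```

```text
time: 6.45
tool_pos: [0.5709, -0.0215, 0.2234]
tool_rot: [-0.421, 1.567, -0.755]
contact_force: [2.2, -8.3, -2.1]
opening: 0.0091
time: 7.08
tool_pos: [0.4963, 0.0033, 0.2233]
tool_rot: [-1.251, 1.566, -1.584]
contact_force: [-2.1, -17.4, -0.6]
opening: 0.0086
time: 7.7
tool_pos: [0.4978, 0.0052, 0.2823]
tool_rot: [-3.034, 1.568, 2.915]
contact_force: [0.7, -0.2, 0.5]
opening: 0.0433
```

```bash
python3 -m jog '[{"fingers":0,"x":-5,"y":-2,"z":1,"spin":0},{"fingers":0,"x":-9,"y":-6,"z":3.5,"spin":0},{"fingers":0,"x":-13,"y":-10,"z":6,"spin":0},{"fingers":0,"x":-17,"y":-14,"z":8,"spin":0},{"fingers":0,"x":-17.7,"y":-18.8,"z":11,"spin":0}]'
python3 -m jog '[{"fingers":0,"x":0,"y":0,"z":0,"spin":0}]'
python3 - <<'E'
from h import *
p=cam("wrist","w3")
print(p["s"]["tool_pos"],p["s"]["time"])
for t in ["drawer_handle","rack","hole40","hole20","pin28_mid","pin32_mid"]: print(t,[(np.round(d["xy"]).tolist(),round(d["conf"],2)) for d in robot.look_for(t,p)[:6]])
E
```

```text
time: 8.32
tool_pos: [0.5406, -0.2094, 0.4637]
tool_rot: [-0.067, 1.564, -0.399]
contact_force: [0.4, -0.4, 0.6]
opening: 0.0901
time: 8.45
tool_pos: [0.5407, -0.2118, 0.4599]
tool_rot: [-0.384, 1.569, -0.722]
contact_force: [0.8, 1.2, -0.2]
opening: 0.0916
[ 0.54066002 -0.2117861   0.45987549] 8.45
drawer_handle [([274.0, 72.0], 0.85)]
rack [([273.0, 72.0], 0.71)]
hole40 [([275.0, 70.0], 0.73)]
hole20 [([275.0, 70.0], 0.73)]
pin28_mid [([273.0, 74.0], 0.44)]
pin32_mid []
```

View pics/w3.png

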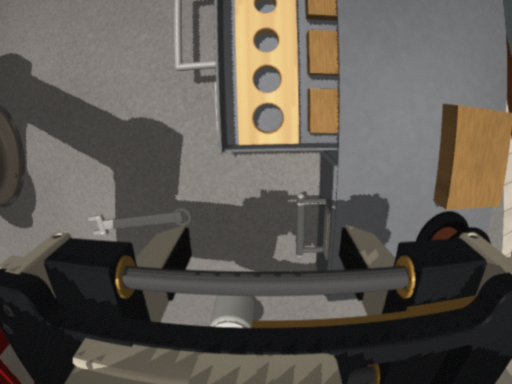

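```bash
python3 -m jog '[{"fingers":0,"x":0,"y":4,"z":0,"spin":0},{"fingers":0,"x":0,"y":9,"z":0,"spin":0},{"fingers":0,"x":0,"y":13,"z":0,"spin":0},{"fingers":0,"x":0,"y":13,"z":0,"spin":0},{"fingers":0,"x":0,"y":13,"z":0,"spin":0}]'
python3 - <<'E'
from h import *
p=cam("wrist","w4"); im=p["color"]
h=cv2.cvtColor(im,cv2.COLOR_RGB2HSV)
rack=((h[...,0]>10)&(h[...,0]<30)&(h[...,1]>70)&(h[...,2]>190)).astype(np.uint8)
rack=cv2.morphologyEx(rack,cv2.MORPH_OPEN,np.ones((3,3)))
n,l,st,_=cv2.connectedComponentsWithStats(rack); i=1+st[1:,4].argmax(); print(st[i])
cs,hi=cv2.findContours((l==i).astype(np.uint8),cv2.RETR_CCOMP,cv2.CHAIN_APPROX_NONE)
for c in cs:
    if len(c)>12:
        w=np.array([onz(p,q[0].astype(float),.035)[:2] for q in c]); 
        (cx,cy),r=cv2.minEnclosingCircle(w.astype(np.float32)*1000); 
        print(c.mean((0,1)).round(1),"bbox",cv2.boundingRect(c),"world",cv2.fitEllipse((w*1000).astype(np.float32)))
E
```

```text
time: 9.43
tool_pos: [0.583, -0.0858, 0.4597]
tool_rot: [-1.757, 1.57, -2.09]
contact_force: [1.2, 0.2, 1.0]
opening: 0.0919
[ 236    0   62  221 9877]
[265.4 106.9] bbox (236, 0, 62, 221) world ((610.72509765625, -13.524093627929688), (88.92927551269531, 384.3136901855469), 161.2971954345703)
[268.3 173.8] bbox (254, 160, 30, 29) world ((580.1390991210938, -108.59247589111328), (40.32014083862305, 40.64558792114258), 73.73371887207031)
[267.5 136. ] bbox (254, 123, 28, 27) world ((596.6133422851562, -57.57731628417969), (36.11245346069336, 36.634002685546875), 93.23002624511719)
[267.3  96.6] bbox (255, 85, 25, 25) world ((613.6543579101562, -6.580463409423828), (32.43803024291992, 32.65852737426758), 29.006813049316406)
[266.5  57.4] bbox (256, 47, 22, 22) world ((630.4683837890625, 44.56643295288086), (28.601961135864258, 29.24388313293457), 149.9456787109375)
[265.7  19.3] bbox (256, 11, 20, 18) world ((647.0836791992188, 95.75182342529297), (25.07689666748047, 25.378273010253906), 80.98468780517578)
```

View pics/w4.png

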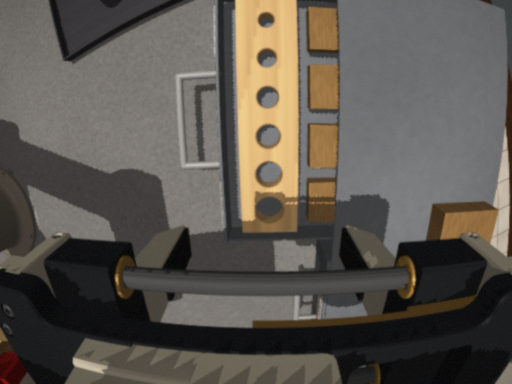

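```bash
python3 -m jog '[{"fingers":0,"x":0,"y":4.7,"z":-4,"spin":0},{"fingers":0,"x":0,"y":9.4,"z":-8,"spin":0},{"fingers":0,"x":0,"y":14.1,"z":-12,"spin":0},{"fingers":0,"x":0,"y":18.8,"z":-16,"spin":0},{"fingers":0,"x":0,"y":23.5,"z":-19.8,"spin":0}]'
python3 -m jog '[{"fingers":0,"x":0,"y":0,"z":0,"spin":0},{"fingers":0,"x":0,"y":0,"z":0,"spin":0}]'
python3 - <<'E'
from h import *
p=cam("wrist","w5"); print(p["s"]["tool_pos"])
for n in (20,24,28,32,36,40): print(n,[(np.round(d["xy"]).tolist(),round(d["conf"],2)) for d in robot.look_for(f"pin{n}_mid",p)[:6]])
E
```

```text
time: 10.1
tool_pos: [0.4725, 0.2014, 0.46]
tool_rot: [0.235, 1.57, -0.101]
contact_force: [1.0, 0.1, -0.4]
opening: 0.0915
time: 10.35
tool_pos: [0.4735, 0.2, 0.4598]
tool_rot: [-0.679, 1.57, -1.014]
contact_force: [0.2, -0.3, 0.1]
opening: 0.0921
[0.47351866 0.19996346 0.45977124]
20 []
24 [([196.0, 43.0], 0.75)]
28 [([397.0, 205.0], 0.16)]
32 [([300.0, 13.0], 0.63), ([255.0, 79.0], 0.19)]
36 [([347.0, 88.0], 0.97), ([432.0, 35.0], 0.88)]
40 [([216.0, 121.0], 0.58)]
```

View pics/w5.png

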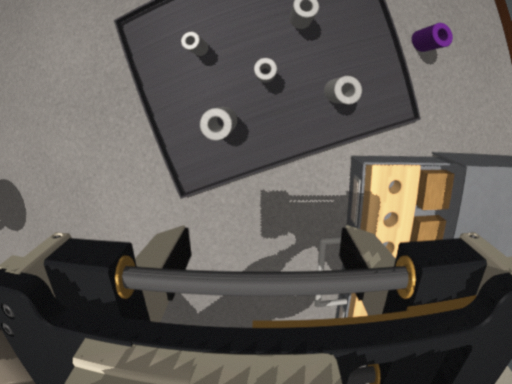

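```bash
cat >> h.py <<'E'
L={20:60,24:62,28:64,32:66,36:68,40:72}
def rings(p,roi=None,thr=200,z0=None):
    "bright ring tops in the wrist picture: pixel, xy, diameter for the best-fitting nominal"
    g=p["color"].astype(int); m=((g.min(2)>thr)&(g.max(2)-g.min(2)<30)).astype(np.uint8)
    m[228:]=0; out=[]
    cs,_=cv2.findContours(m,cv2.RETR_EXTERNAL,cv2.CHAIN_APPROX_NONE)
    for c in cs:
        if cv2.contourArea(c)<40: continue
        best=None
        for d,l in L.items():
            w=np.array([onz(p,q[0].astype(float),.005+l/1000)[:2] for q in c])*1000
            e=cv2.fitEllipse(w.astype(np.float32)); out_d=np.mean(e[1])
            k=abs(out_d+1-d)
            if best is None or k<best[0]: best=(k,d,e)
        print(c.mean((0,1)).round(1),"pin?",best[1],"xy",np.round(best[2][0],1),"dia",np.round(best[2][1],1))
E
python3 - <<'E'
from h import *
p=cam("wrist")
for t in (170,190,210): print(t); rings(p,thr=t)
E
```

```text
170
[215.3 123.8] pin? 36 xy [433.  269.4] dia [36.5 36.7]
[347.6  89.5] pin? 32 xy [603.2 257.6] dia [31.5 31.9]
[264.8  68.3] pin? 24 xy [513.4 313.7] dia [24.7 24.9]
[189.7  40.2] pin? 24 xy [438.1 382.5] dia [20.8 21.5]
[305.7   7.7] pin? 28 xy [588.1 375.1] dia [23.8 26.8]
190
[215.9 123.4] pin? 32 xy [433.  269.7] dia [31.3 32.1]
[264.7  68.2] pin? 24 xy [513.3 313.9] dia [23.2 23.6]
[189.6  40.1] pin? 20 xy [437.7 383. ] dia [20.3 20.5]
[301.5   9.4] pin? 24 xy [588.6 376.1] dia [23.  24.9]
210
[189.7  40.2] pin? 20 xy [437.7 383.1] dia [19.1 19.3]
```

```bash
python3 - <<'E'
from h import *
plan([.433,.2697],.06,-18.6)
E
```

```text
grasp pt [0.4736 0.2002 0.3004] shift cm [24.04  5.23 -6.12]
tool z dir [ 0.944 -0.329 -0.   ]
spin -0.6341933674121947 q1,q6 deg [14.4 33.6] tilt -1.0
```

```bash
python3 -m jog '[{"fingers":0.2,"x":3,"y":3,"z":-3.5,"spin":-0.6},{"fingers":0.2,"x":8,"y":5.2,"z":-6.1,"spin":-0.6},{"fingers":0.2,"x":13,"y":5.2,"z":-6.1,"spin":-0.6},{"fingers":0.2,"x":16.5,"y":5.2,"z":-6.1,"spin":-0.6},{"fingers":0.2,"x":16.5,"y":5.2,"z":-6.1,"spin":-0.6}]'
python3 - <<'E'
from h import *
p=cam("wrist","w6"); print(p["s"]["tool_pos"]); plan([.433,.2697],.06,-18.6)
print(proj(p,np.array([.433,.2697,.077])))
E
```

```text
time: 11.38
tool_pos: [0.4321, 0.2696, 0.2926]
tool_rot: [-2.39, 1.565, -2.714]
contact_force: [-0.1, 0.4, 0.1]
opening: 0.0737
[0.43212645 0.26961732 0.29259918]
grasp pt [0.4326 0.2698 0.1353] shift cm [7.53 0.02 0.05]
tool z dir [ 0.948 -0.319 -0.001]
spin 0.02633073385450757 q1,q6 deg [23.3 41.9] tilt -1.0
[267.17848109 216.54036586]
```

View pics/w6.png

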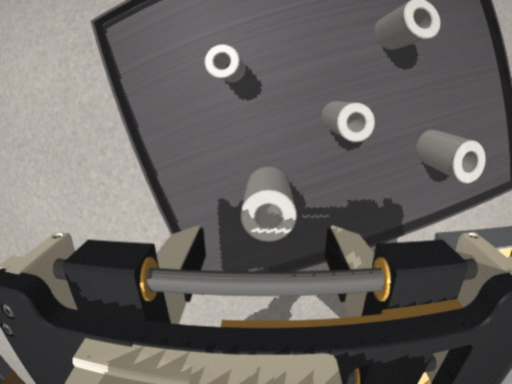

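```bash
python3 -m jog '[{"fingers":0.2,"x":3,"y":0,"z":0.05,"spin":0},{"fingers":0.2,"x":6,"y":0,"z":0.1,"spin":0},{"fingers":0.2,"x":7.5,"y":0,"z":0.1,"spin":0},{"fingers":0.3,"x":7.5,"y":0,"z":0.1,"spin":0},{"fingers":1,"x":7.5,"y":0,"z":0.1,"spin":0}]' 40
python3 -m jog '[{"fingers":1,"x":0,"y":0,"z":0,"spin":0},{"fingers":1,"x":0,"y":0,"z":0,"spin":0},{"fingers":1,"x":0,"y":0,"z":0,"spin":0},{"fingers":1,"x":0,"y":0,"z":0,"spin":0}]'
python3 - <<'E'
from h import *
print(robot.observe()["opening"]); plan([.433,.2697],.06,-18.6)
E
```

```text
time: 12.05
tool_pos: [0.4342, 0.2699, 0.221]
tool_rot: [0.697, 1.568, 0.373]
contact_force: [0.1, -0.1, 0.6]
opening: 0.0587
time: 12.55
tool_pos: [0.4338, 0.2698, 0.2204]
tool_rot: [0.665, 1.57, 0.341]
contact_force: [-1.3, -0.6, 6.1]
opening: 0.0392
0.03924491426462623
grasp pt [0.434  0.2698 0.0612] shift cm [ 0.12 -0.04 -0.09]
tool z dir [ 0.948 -0.318  0.001]
spin 0.04611896544658123 q1,q6 deg [23.3 41.8] tilt -1.0
```

```bash
python3 -m jog '[{"fingers":1,"x":-2,"y":0,"z":0,"spin":0},{"fingers":1,"x":-6,"y":0,"z":0,"spin":0},{"fingers":1,"x":-10,"y":0,"z":0,"spin":0},{"fingers":1,"x":-10,"y":-4.7,"z":3.3,"spin":0},{"fingers":1,"x":-10,"y":-9.4,"z":6.6,"spin":0}]'
python3 -m jog '[{"fingers":1,"x":0,"y":-4.9,"z":3.5,"spin":0},{"fingers":1,"x":0,"y":-9.8,"z":7,"spin":0},{"fingers":1,"x":0,"y":-14.7,"z":10.5,"spin":0},{"fingers":1,"x":0,"y":-19.6,"z":14,"spin":0},{"fingers":1,"x":0,"y":-24.5,"z":17.5,"spin":0}]'
python3 -m jog '[{"fingers":1,"x":0,"y":-2.8,"z":1.8,"spin":0},{"fingers":1,"x":0,"y":-2.8,"z":1.8,"spin":0},{"fingers":1,"x":0,"y":-2.8,"z":1.8,"spin":0}]'
cat >> h.py <<'E'
def holes(p,vmin=150):
    h=cv2.cvtColor(p["color"],cv2.COLOR_RGB2HSV)
    rack=((h[...,0]>10)&(h[...,0]<30)&(h[...,1]>60)&(h[...,2]>vmin)).astype(np.uint8)
    rack=cv2.morphologyEx(rack,cv2.MORPH_OPEN,np.ones((3,3)))
    n,l,st,_=cv2.connectedComponentsWithStats(rack); i=1+st[1:,4].argmax()
    cs,hi=cv2.findContours((l==i).astype(np.uint8),cv2.RETR_CCOMP,cv2.CHAIN_APPROX_NONE); out=[]
    for c,k in zip(cs,hi[0]):
        if k[3]>=0 and cv2.contourArea(c)>60:
            w=np.array([onz(p,q[0].astype(float),.035)[:2] for q in c])*1000
            e=cv2.fitEllipse(w.astype(np.float32)); out.append(e); print(c.mean((0,1)).round(1),np.round(e[0],1),np.round(e[1],1))
    return out
E
python3 - <<'E'
from h import *
p=cam("wrist","w7"); holes(p); plan([.5633,-.1599],.16,-18.15)
E
```

```text
time: 13.18
tool_pos: [0.466, 0.1587, 0.3194]
tool_rot: [-2.354, 1.57, -2.676]
contact_force: [1.1, 0.0, -6.2]
opening: 0.0393
time: 13.8
tool_pos: [0.5541, -0.1303, 0.3186]
tool_rot: [3.054, 1.568, 2.73]
contact_force: [1.2, 0.4, -4.9]
opening: 0.0393
time: 14.18
tool_pos: [0.5619, -0.1601, 0.3186]
tool_rot: [2.946, 1.568, 2.622]
contact_force: [-0.7, -0.4, -5.8]
opening: 0.0397
[267.  130.2] [ 580.2 -108.5] [36.5 38.1]
[266.6  70.7] [596.8 -58.2] [33.7 34.3]
grasp pt [ 0.5617 -0.1595  0.1598] shift cm [-0.02  0.01  0.17]
tool z dir [ 0.948 -0.318 -0.002]
spin -0.36754489998618567 q1,q6 deg [-23.4  -4.9] tilt -1.0
```

View pics/w7.png

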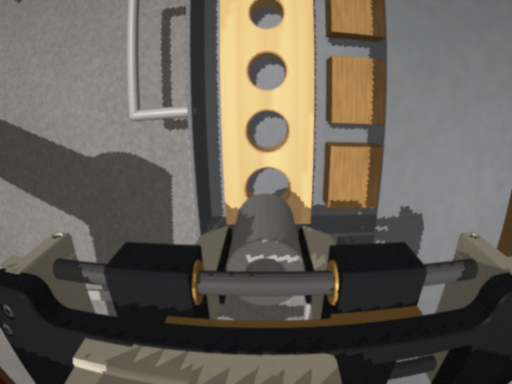

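```bash
python3 - <<'E'
from h import *
p=cam("wrist"); s=p["s"]; Rt=R(s["tool_rot"]); g=s["tool_pos"]+Rt@[robot.pinch_z,0,0]
for e in (-.002,0,.002): print(e,proj(p,g+Rt@[.0562,.020+e,0]),proj(p,g+Rt@[.0562,e,.020]),proj(p,g+Rt@[.0562,e,-.020]))
g=cv2.cvtColor(p["color"],cv2.COLOR_RGB2GRAY)
print(g[184:206,268],g[186:206,258]); print(g[208,232:250],g[208,286:304])
plan([.5633,-.1599],.16,-18.15)
E
```

```text
-0.002 [264.76986268 194.20060579] [292.73058119 220.6706504 ] [236.8378458 220.6840834]
0 [264.76855061 191.44606399] [292.82574271 218.10479002] [236.74017839 218.11848867]
0.002 [264.76723561 188.67483702] [292.92015449 215.51991472] [236.64325062 215.53388329]
[138 137 137 138 135 135 134 135 130 120 101  95  93  92  92  90  93  92
  92  90  91  90] [135 135 138 138 136 137 137 131 113 102 100  99  99  97  99  99 100  98
  98  98]
[173 161 150 140 138 165 168 143 115  99  98  97  99 101 100  97  99 100] [ 72  72  70  73  90 107 112 113 111 114 112 112 113 115 115 119 121 124]
grasp pt [ 0.5619 -0.1593  0.16  ] shift cm [ 0.   -0.01  0.15]
tool z dir [ 0.948 -0.317 -0.002]
spin -0.33671967145428994 q1,q6 deg [-23.4  -4.9] tilt -1.0
```

```bash
python3 -m jog '[{"fingers":1,"x":2,"y":0.05,"z":0.15,"spin":0},{"fingers":1,"x":4.5,"y":0.05,"z":0.15,"spin":0},{"fingers":1,"x":6.5,"y":0.05,"z":0.15,"spin":0},{"fingers":1,"x":6.5,"y":0.05,"z":0.15,"spin":0}]'
python3 -m jog '[{"fingers":1,"x":0.4,"y":0,"z":0,"spin":0},{"fingers":1,"x":0.8,"y":0,"z":0,"spin":0},{"fingers":1,"x":1.2,"y":0,"z":0,"spin":0},{"fingers":1,"x":1.2,"y":0,"z":0,"spin":0}]'
python3 - <<'E'
from h import *
plan([.5634,-.1598],.0612,-18.15)
E
```

```text
time: 14.78
tool_pos: [0.5634, -0.1594, 0.2533]
tool_rot: [3.06, 1.567, 2.737]
contact_force: [0.4, 1.1, -5.3]
opening: 0.039
time: 15.28
tool_pos: [0.5638, -0.1607, 0.2425]
tool_rot: [-3.005, 1.57, 2.955]
contact_force: [-0.0, 0.2, -4.7]
opening: 0.0393
grasp pt [ 0.5638 -0.1607  0.0833] shift cm [ 2.21  0.07 -0.06]
tool z dir [ 0.948 -0.318 -0.   ]
spin -0.4132794218423612 q1,q6 deg [-23.4  -4.8] tilt -1.0
```

```bash
python3 -m jog '[{"fingers":1,"x":0.5,"y":0,"z":0,"spin":0},{"fingers":1,"x":1,"y":0,"z":0,"spin":0},{"fingers":1,"x":1.5,"y":0,"z":0,"spin":0},{"fingers":1,"x":2.0,"y":0,"z":0,"spin":0},{"fingers":1,"x":2.15,"y":0,"z":0,"spin":0}]'
python3 -m jog '[{"fingers":1,"x":0,"y":0,"z":0,"spin":0},{"fingers":0.4,"x":0,"y":0,"z":0,"spin":0},{"fingers":0.4,"x":0,"y":0,"z":0,"spin":0},{"fingers":0.4,"x":-1,"y":0,"z":0,"spin":0},{"fingers":0.4,"x":-4,"y":0,"z":0,"spin":0}]'
python3 - <<'E'
from h import *
plan([.6032,.2576],.16,-18.15)
E
```

```text
time: 15.9
tool_pos: [0.5638, -0.1607, 0.2207]
tool_rot: [-3.117, 1.57, 2.842]
contact_force: [0.6, -0.4, -4.8]
opening: 0.0395
time: 16.52
tool_pos: [0.5636, -0.1606, 0.2612]
tool_rot: [3.071, 1.568, 2.747]
contact_force: [0.5, -0.2, 0.1]
opening: 0.0552
grasp pt [ 0.5633 -0.1604  0.102 ] shift cm [-5.77 40.9  -9.54]
tool z dir [ 0.948 -0.318 -0.002]
spin -0.4140787641686927 q1,q6 deg [-23.4  -4.8] tilt -1.0
```

```bash
python3 -m jog '[{"fingers":0.3,"x":-4,"y":1,"z":0,"spin":0},{"fingers":0.2,"x":-6,"y":6,"z":-1.5,"spin":0},{"fingers":0.2,"x":-7,"y":12,"z":-3.2,"spin":0},{"fingers":0.2,"x":-7,"y":18,"z":-4.8,"spin":0},{"fingers":0.2,"x":-7,"y":23.5,"z":-6.3,"spin":0}]'
python3 -m jog '[{"fingers":0.2,"x":0,"y":6,"z":-1.6,"spin":0},{"fingers":0.2,"x":0,"y":12,"z":-3.2,"spin":0},{"fingers":0.2,"x":0,"y":12,"z":-3.2,"spin":0},{"fingers":0.2,"x":0,"y":12,"z":-3.2,"spin":0}]'
python3 - <<'E'
from h import *
p=cam("wrist","w8")
for t in (150,170,190): print(t); rings(p,thr=t)
plan([.6032,.2576],.0612,-18.15)
E
```

```text
time: 17.15
tool_pos: [0.5789, 0.0842, 0.3328]
tool_rot: [0.321, 1.568, -0.003]
contact_force: [0.5, -0.4, 0.8]
opening: 0.0734
time: 17.65
tool_pos: [0.5867, 0.206, 0.3317]
tool_rot: [-0.393, 1.57, -0.716]
contact_force: [-0.4, 0.2, 0.2]
opening: 0.0734
150
[218.1 223.7] pin? 24 xy [542.1 193.4] dia [ 8.7 33.5]
[263.5 133.8] pin? 36 xy [603.2 257.9] dia [34.6 34.9]
[143.5 108.1] pin? 28 xy [514.  313.5] dia [26.2 26.9]
[ 18.9 158. ] pin? 40 xy [342.  303.1] dia [ 96.5 208.2]
[58.8 75.2] pin? 24 xy [439.1 382.4] dia [21.5 22.3]
[ 2.8 54.6] pin? 24 xy [367.1 444.1] dia [11.8 31.5]
[497.   38.1] pin? 28 xy [855.1 286.1] dia [19.6 31. ]
[25.8 26.3] pin? 20 xy [410.  458.2] dia [ 8.1 16.1]
[463.8  17.5] pin? 20 xy [823.3 314.4] dia [ 8.9 16.5]
[475.1  15.4] pin? 20 xy [840.2 312. ] dia [15.8 24.5]
[429.6 100.8] pin? 40 xy [746.1 232.7] dia [189.4 259.7]
[199.9  11. ] pin? 28 xy [587.4 374. ] dia [24.7 30.1]
170
[219.8 224.5] pin? 20 xy [539.8 191.8] dia [ 7.4 18.8]
[345.4 189.5] pin? 40 xy [658.1 192.4] dia [17.6 96.2]
[263.5 133.6] pin? 36 xy [603.2 257.8] dia [34.1 34.2]
[143.6 108.2] pin? 28 xy [514.  313.5] dia [25.7 26.1]
[58.6 75.1] pin? 24 xy [438.7 382.4] dia [20.4 21.7]
[199.7  11.2] pin? 28 xy [587.3 374.2] dia [24.1 29.5]
190
[263.5 133.8] pin? 36 xy [603.2 257.8] dia [33.4 33.6]
[143.3 108.3] pin? 28 xy [513.9 313.5] dia [25.  25.3]
[58.7 75.2] pin? 20 xy [437.3 383.2] dia [19.7 20.5]
[199.8  11.3] pin? 28 xy [587.4 374.3] dia [24.2 28.9]
grasp pt [0.587  0.2051 0.1725] shift cm [11.12  5.49 -0.14]
tool z dir [ 0.948 -0.319  0.001]
spin -0.4435511467116555 q1,q6 deg [12.2 30.8] tilt -1.0
```

```bash
python3 -m jog '[{"fingers":0.2,"x":0,"y":3,"z":-0.1,"spin":0},{"fingers":0.2,"x":1,"y":5.45,"z":-0.1,"spin":0},{"fingers":0.2,"x":5,"y":5.45,"z":-0.1,"spin":0},{"fingers":0.2,"x":9,"y":5.45,"z":-0.1,"spin":0},{"fingers":0.2,"x":11.1,"y":5.45,"z":-0.1,"spin":0}]'
python3 -m jog '[{"fingers":0.3,"x":0,"y":0,"z":0,"spin":0},{"fingers":1,"x":0,"y":0,"z":0,"spin":0},{"fingers":1,"x":0,"y":0,"z":0,"spin":0},{"fingers":1,"x":0,"y":0,"z":0,"spin":0},{"fingers":1,"x":0,"y":0,"z":0,"spin":0}]' 40
python3 -m jog '[{"fingers":1,"x":-2,"y":0,"z":0,"spin":0},{"fingers":1,"x":-6,"y":0,"z":0,"spin":0},{"fingers":1,"x":-10,"y":0,"z":0,"spin":0},{"fingers":1,"x":-10,"y":0,"z":0,"spin":0}]' 
python3 - <<'E'
from h import *
plan([.5802,-.1085],.16,-18.15)
E
```

```text
time: 18.32
tool_pos: [0.6032, 0.2558, 0.2181]
tool_rot: [-2.427, 1.568, -2.754]
contact_force: [0.4, -0.0, -0.1]
opening: 0.0734
time: 18.95
tool_pos: [0.6034, 0.2581, 0.221]
tool_rot: [0.446, 1.57, 0.123]
contact_force: [-2.0, -0.3, 3.4]
opening: 0.035
time: 19.45
tool_pos: [0.6038, 0.2584, 0.3232]
tool_rot: [0.599, 1.565, 0.276]
contact_force: [0.5, 0.1, -4.5]
opening: 0.0352
grasp pt [0.6047 0.2586 0.164 ] shift cm [  0.32 -35.59   9.35]
tool z dir [ 0.948 -0.318  0.005]
spin -0.3970141222542338 q1,q6 deg [16.5 35. ] tilt -1.0
```

```bash
cat >> h.py <<'E'
def hover(d,hole,zg=.0612):
    "in-hand pin y-offset estimate from the far bottom edge, then the plan to the hole"
    p=cam("wrist"); s=p["s"]; Rt=R(s["tool_rot"]); g0=s["tool_pos"]+Rt@[robot.pinch_z,0,0]
    f=lambda e: proj(p,g0+Rt@[zg-.005-.001,d/2000+e,0])
    g=cv2.GaussianBlur(cv2.cvtColor(p["color"],cv2.COLOR_RGB2GRAY),(3,3),0).astype(float)
    c,r=f(0); k=(f(.001)-f(-.001))[1]/2
    for dc in (-4,0,4):
        col=g[int(r)-9:int(r)+10,int(c+dc)]; gr=np.diff(col); i=np.abs(gr).argmax(); print("edge row",int(r)-9+i+.5,"expected",r.round(1),"e mm",((int(r)-9+i+.5-r)/k).round(2),"grad",gr[i])
    holes(p); plan(hole,zg,-18.15)
E
python3 -m jog '[{"fingers":1,"x":0,"y":-5.5,"z":1.5,"spin":0},{"fingers":1,"x":0,"y":-11.5,"z":3,"spin":0},{"fingers":1,"x":0,"y":-17.5,"z":4.6,"spin":0},{"fingers":1,"x":0,"y":-23.5,"z":6.2,"spin":0},{"fingers":1,"x":0,"y":-29.5,"z":7.8,"spin":0}]' 
python3 -m jog '[{"fingers":1,"x":0,"y":-6.1,"z":1.55,"spin":0.4},{"fingers":1,"x":0,"y":-6.1,"z":1.55,"spin":0.4},{"fingers":1,"x":0,"y":-6.1,"z":1.55,"spin":0.4}]' 
python3 - <<'E'
from h import *
hover(36,[.5802,-.1085])
E
```

```text
time: 20.08
tool_pos: [0.5823, -0.0481, 0.3178]
tool_rot: [-3.022, 1.567, 2.937]
contact_force: [2.1, 0.4, -4.2]
opening: 0.035
time: 20.45
tool_pos: [0.5781, -0.1091, 0.3183]
tool_rot: [3.044, 1.567, 2.712]
contact_force: [-0.2, 0.8, -4.0]
opening: 0.0352
edge row 195.5 expected 194.7 e mm -0.61 grad -12.0
edge row 195.5 expected 194.7 e mm -0.61 grad -13.0
edge row 195.5 expected 194.7 e mm -0.61 grad -14.0
[266.9 129.8] [596.9 -57.4] [33.4 34. ]
[266.4  70. ] [613.7  -6.8] [30.1 30.6]
grasp pt [ 0.5779 -0.1081  0.1595] shift cm [9.83 0.03 0.26]
tool z dir [ 0.946 -0.324 -0.003]
spin -0.7818517559776552 q1,q6 deg [-18.1   0.8] tilt -1.0
```

```bash
python3 -m jog '[{"fingers":1,"x":2,"y":0.06,"z":0.22,"spin":-0.6},{"fingers":1,"x":4.5,"y":0.06,"z":0.22,"spin":-0.6},{"fingers":1,"x":6.4,"y":0.06,"z":0.22,"spin":-0.6},{"fingers":1,"x":6.4,"y":0.06,"z":0.22,"spin":-0.6}]'
python3 -m jog '[{"fingers":1,"x":0.4,"y":0,"z":0,"spin":0},{"fingers":1,"x":0.8,"y":0,"z":0,"spin":0},{"fingers":1,"x":1.2,"y":0,"z":0,"spin":0},{"fingers":1,"x":1.2,"y":0,"z":0,"spin":0}]'
python3 - <<'E'
from h import *
plan([.5802,-.1085],.0612,-18.15)
E
```

```text
time: 21.0
tool_pos: [0.5804, -0.1074, 0.2542]
tool_rot: [3.128, 1.566, 2.81]
contact_force: [-0.4, 1.1, -4.0]
opening: 0.0349
time: 21.5
tool_pos: [0.5808, -0.1093, 0.244]
tool_rot: [-2.973, 1.57, 2.99]
contact_force: [0.6, 0.4, -3.6]
opening: 0.0353
grasp pt [ 0.5807 -0.1093  0.0848] shift cm [ 2.36  0.06 -0.07]
tool z dir [ 0.949 -0.315 -0.   ]
spin -0.21260473465940777 q1,q6 deg [-18.1   0.3] tilt -1.0
```

```bash
python3 -m jog '[{"fingers":1,"x":0.6,"y":0,"z":0,"spin":0},{"fingers":1,"x":1.2,"y":0,"z":0,"spin":0},{"fingers":1,"x":1.8,"y":0,"z":0,"spin":0},{"fingers":1,"x":2.3,"y":0,"z":0,"spin":0},{"fingers":1,"x":2.3,"y":0,"z":0,"spin":0}]'
python3 -m jog '[{"fingers":1,"x":0,"y":0,"z":0,"spin":0},{"fingers":0.43,"x":0,"y":0,"z":0,"spin":0},{"fingers":0.43,"x":0,"y":0,"z":0,"spin":0},{"fingers":0.43,"x":-1,"y":0,"z":0,"spin":0},{"fingers":0.43,"x":-5,"y":0,"z":0,"spin":0}]'
python3 -m jog '[{"fingers":0.3,"x":-5.5,"y":1,"z":-0.3,"spin":0},{"fingers":0.2,"x":-5.5,"y":7,"z":-2.5,"spin":0},{"fingers":0.2,"x":-5.5,"y":12.5,"z":-4.6,"spin":0},{"fingers":0.2,"x":-5.5,"y":18,"z":-6.6,"spin":0},{"fingers":0.2,"x":-5.5,"y":23.5,"z":-8.7,"spin":0}]'
python3 -m jog '[{"fingers":0.2,"x":0,"y":5.5,"z":-2,"spin":0},{"fingers":0.2,"x":0,"y":11,"z":-4,"spin":0},{"fingers":0.2,"x":0,"y":16.5,"z":-6.1,"spin":0},{"fingers":0.2,"x":0,"y":16.5,"z":-6.1,"spin":0},{"fingers":0.2,"x":0,"y":16.5,"z":-6.1,"spin":0}]'
python3 - <<'E'
from h import *
p=cam("wrist","w9")
rings(p,thr=170)
plan([.5874,.3745],.0612,-18.15)
E
```

```text
time: 22.12
tool_pos: [0.581, -0.1094, 0.2211]
tool_rot: [-0.199, 1.57, -0.52]
contact_force: [0.7, 0.1, -4.7]
opening: 0.035
time: 22.75
tool_pos: [0.5803, -0.1092, 0.2704]
tool_rot: [-3.117, 1.566, 2.846]
contact_force: [0.3, -0.1, -0.2]
opening: 0.0526
time: 23.38
tool_pos: [0.572, 0.1429, 0.3274]
tool_rot: [0.382, 1.569, 0.061]
contact_force: [0.5, 0.2, 0.1]
opening: 0.0731
time: 24.0
tool_pos: [0.5662, 0.3168, 0.3266]
tool_rot: [-0.546, 1.57, -0.865]
contact_force: [1.1, -0.3, -0.2]
opening: 0.0736
[199.5 216.9] pin? 20 xy [505. 317.] dia [ 9.1 21.7]
[109.5 173.4] pin? 24 xy [438.8 383.1] dia [22.3 23. ]
[267.5 123. ] pin? 32 xy [588.3 376.2] dia [30.6 30.8]
[448.2  95. ] pin? 40 xy [757.3 323.1] dia [140.1 245. ]
[260.6   2.7] pin? 24 xy [608.3 473. ] dia [ 8.7 40.2]
[64.4 82.6] pin? 40 xy [401.5 451.9] dia [164.7 262.4]
grasp pt [0.5665 0.316  0.1674] shift cm [10.61  6.21  0.13]
tool z dir [ 0.949 -0.315  0.   ]
spin -0.23990514447734768 q1,q6 deg [22.4 40.8] tilt -1.0
```

```bash
python3 -m jog '[{"fingers":0.2,"x":0,"y":4,"z":0.1,"spin":0},{"fingers":0.2,"x":1,"y":6.35,"z":0.15,"spin":0},{"fingers":0.2,"x":5,"y":6.35,"z":0.15,"spin":0},{"fingers":0.2,"x":8.6,"y":6.35,"z":0.15,"spin":0},{"fingers":0.2,"x":10.6,"y":6.35,"z":0.15,"spin":0}]'
python3 -m jog '[{"fingers":0.3,"x":0,"y":0,"z":0,"spin":0},{"fingers":1,"x":0,"y":0,"z":0,"spin":0},{"fingers":1,"x":0,"y":0,"z":0,"spin":0},{"fingers":1,"x":0,"y":0,"z":0,"spin":0},{"fingers":1,"x":0,"y":0,"z":0,"spin":0}]' 40
python3 -m jog '[{"fingers":1,"x":-2,"y":0,"z":0,"spin":0},{"fingers":1,"x":-6,"y":0,"z":0,"spin":0},{"fingers":1,"x":-10,"y":0,"z":0,"spin":0},{"fingers":1,"x":-10,"y":0,"z":0,"spin":0}]' 
python3 - <<'E'
from h import *
plan([.5969,-.0575],.16,-18.15)
E
```

```text
time: 24.68
tool_pos: [0.5881, 0.3749, 0.2184]
tool_rot: [-2.268, 1.568, -2.59]
contact_force: [0.3, 0.7, 0.2]
opening: 0.0734
time: 25.3
tool_pos: [0.5879, 0.3768, 0.2208]
tool_rot: [0.659, 1.57, 0.339]
contact_force: [0.6, 0.3, 1.9]
opening: 0.0311
time: 25.8
tool_pos: [0.5883, 0.3771, 0.3253]
tool_rot: [0.777, 1.562, 0.457]
contact_force: [-0.1, -0.2, -3.5]
opening: 0.0312
grasp pt [0.5895 0.3777 0.1661] shift cm [  0.45 -41.08  14.4 ]
tool z dir [ 0.949 -0.315  0.006]
spin -0.2006409761806509 q1,q6 deg [26.4 44.7] tilt -1.0
```

32 mm confirmed (31.2 reading, same 0.8 offset). On to hole32.

```bash
python3 -m jog '[{"fingers":1,"x":0,"y":-5.7,"z":2,"spin":0},{"fingers":1,"x":0,"y":-11.4,"z":4,"spin":0},{"fingers":1,"x":0,"y":-17.1,"z":6,"spin":0},{"fingers":1,"x":0,"y":-22.8,"z":8,"spin":0},{"fingers":1,"x":0,"y":-28.5,"z":10,"spin":0}]' 
python3 -m jog '[{"fingers":1,"x":0,"y":-5.7,"z":2,"spin":0},{"fingers":1,"x":0,"y":-11.4,"z":4,"spin":0},{"fingers":1,"x":0,"y":-12.6,"z":4.5,"spin":0},{"fingers":1,"x":0,"y":-12.6,"z":4.5,"spin":0}]' 
python3 - <<'E'
from h import *
hover(32,[.5969,-.0575])
E
```

```text
time: 26.42
tool_pos: [0.5923, 0.0729, 0.319]
tool_rot: [-2.777, 1.568, -3.098]
contact_force: [0.1, 0.2, -3.0]
opening: 0.0312
time: 26.92
tool_pos: [0.5957, -0.0597, 0.3192]
tool_rot: [3.111, 1.569, 2.789]
contact_force: [0.7, 0.2, -2.9]
opening: 0.0311
edge row 192.5 expected 197.4 e mm 3.59 grad -9.0
edge row 193.5 expected 197.4 e mm 2.86 grad -10.0
edge row 194.5 expected 197.4 e mm 2.13 grad -7.0
[266.3 128.2] [614.2  -6.3] [29.8 30.1]
[265.8  68. ] [630.8  44.4] [26.2 26.7]
grasp pt [ 0.5955 -0.0583  0.1602] shift cm [9.9  0.12 0.13]
tool z dir [ 0.949 -0.315 -0.002]
spin -0.22966460409475076 q1,q6 deg [-12.9   5.4] tilt -1.0
```

```bash
python3 - <<'E'
from h import *
p=cam("wrist","w10"); g=cv2.cvtColor(p["color"],cv2.COLOR_RGB2GRAY)
for r in range(184,206): print(r,g[r,238:296:3])
E
```

```text
184 [209 204 206 198 100  68  79 127 132 131 133 132 133 134 131 110 192 210
 208 207]
185 [208 203 204 196  98  68  96 128 130 130 132 133 134 133 131 106 190 209
 208 207]
186 [210 205 206 195  93  70 101 130 131 132 131 133 133 132 129 102 184 210
 208 207]
187 [209 203 205 193  91  73  89 131 130 131 133 133 134 134 129 103 178 208
 208 206]
188 [210 204 205 192  95  78  77 131 131 131 133 134 135 132 124 105 181 210
 206 205]
189 [209 203 206 193  97  80  73 127 129 133 134 132 133 131 118 104 187 208
 207 206]
190 [208 203 204 195 100  83  72 128 133 134 133 133 133 128 114 107 191 209
 208 206]
191 [210 205 205 198 103  80  79 125 129 130 134 132 130 127 108 108 196 209
 206 205]
192 [208 203 204 201 115  80  84 115 132 134 133 133 130 121 104 105 196 204
 205 204]
193 [211 204 204 201 131  78  84 107 129 131 132 130 128 112  95 100 185 191
 207 206]
194 [211 205 206 203 144  80  81  96 120 130 132 127 122  97  84  96 146 176
 202 206]
195 [209 203 204 205 159  80  80  93 107 118 123 118 112  85  79  97 122 142
 192 207]
196 [210 205 204 206 174  87  83  94 102 108 114 117 107  79  81 101 118 122
 184 206]
197 [209 204 203 203 185 109  85  94 102 104 113 112  99  77  84 106 119 116
 172 203]
198 [210 203 205 205 193 135  89  98  98 103 109 101  86  80  88 111 118 116
 139 192]
199 [210 202 203 204 201 163  94  95  95  96  98  91  82  83  95 115 120 117
 120 178]
200 [210 202 202 205 204 180 100  95  95  95  92  89  81  84 105 117 119 117
 116 150]
201 [211 203 203 203 206 180  99  95  92  93  91  91  84  88 111 119 118 117
 114 126]
202 [209 203 202 205 205 147  96  94  94  96  96  88  85  87 111 119 118 116
 117 116]
203 [211 204 203 205 195 112  95  95  94  96  92  89  86  84 108 120 116 118
 115 114]
204 [208 204 202 202 160  98  94  94  92  95  93  87  83  80  92 119 118 116
 117 115]
205 [210 203 203 197 119  95  93  96  93  94  92  87  85  81  80 116 119 116
 115 116]
```

```bash
python3 -m jog '[{"fingers":1,"x":2,"y":0.14,"z":0.1,"spin":0},{"fingers":1,"x":4.5,"y":0.14,"z":0.1,"spin":0},{"fingers":1,"x":6.4,"y":0.14,"z":0.1,"spin":0},{"fingers":1,"x":6.4,"y":0.14,"z":0.1,"spin":0}]'
python3 -m jog '[{"fingers":1,"x":0.4,"y":0,"z":0,"spin":0},{"fingers":1,"x":0.8,"y":0,"z":0,"spin":0},{"fingers":1,"x":1.2,"y":0,"z":0,"spin":0},{"fingers":1,"x":1.2,"y":0,"z":0,"spin":0}]'
python3 - <<'E'
from h import *
plan([.5969,-.0575],.0612,-18.15)
E
```

```text
time: 27.52
tool_pos: [0.5969, -0.056, 0.2546]
tool_rot: [-3.075, 1.567, 2.89]
contact_force: [0.0, -0.9, -2.9]
opening: 0.0313
time: 28.02
tool_pos: [0.5973, -0.058, 0.244]
tool_rot: [-2.891, 1.57, 3.072]
contact_force: [-1.3, 0.1, -4.0]
opening: 0.0315
grasp pt [ 0.5972 -0.058   0.0848] shift cm [ 2.36  0.04 -0.05]
tool z dir [ 0.949 -0.315 -0.   ]
spin -0.215809206064975 q1,q6 deg [-12.9   5.5] tilt -1.0
```

```bash
python3 -m jog '[{"fingers":1,"x":0.6,"y":0,"z":0,"spin":0},{"fingers":1,"x":1.2,"y":0,"z":0,"spin":0},{"fingers":1,"x":1.8,"y":0,"z":0,"spin":0},{"fingers":1,"x":2.3,"y":0,"z":0,"spin":0},{"fingers":1,"x":2.3,"y":0,"z":0,"spin":0}]'
python3 -m jog '[{"fingers":1,"x":0,"y":0,"z":0,"spin":0},{"fingers":0.48,"x":0,"y":0,"z":0,"spin":0},{"fingers":0.48,"x":0,"y":0,"z":0,"spin":0},{"fingers":0.48,"x":-1,"y":0,"z":0,"spin":0},{"fingers":0.48,"x":-5,"y":0,"z":0,"spin":0}]'
python3 -m jog '[{"fingers":0.4,"x":-5.5,"y":1,"z":-0.5,"spin":0},{"fingers":0.3,"x":-5.5,"y":5.5,"z":-4.2,"spin":0},{"fingers":0.3,"x":-5.5,"y":10,"z":-7.5,"spin":0},{"fingers":0.3,"x":-5.5,"y":15,"z":-11,"spin":0},{"fingers":0.3,"x":-5.5,"y":20,"z":-14.6,"spin":0}]'
python3 -m jog '[{"fingers":0.3,"x":0,"y":4.5,"z":-3.3,"spin":0},{"fingers":0.3,"x":0,"y":6.6,"z":-5,"spin":0},{"fingers":0.3,"x":0,"y":6.6,"z":-5,"spin":0},{"fingers":0.3,"x":0,"y":6.6,"z":-5,"spin":0}]'
python3 - <<'E'
from h import *
p=cam("wrist","w11")
rings(p,thr=170)
plan([.5139,.3135],.0600,-18.15)
E
```

```text
time: 28.65
tool_pos: [0.5974, -0.058, 0.221]
tool_rot: [-1.296, 1.571, -1.617]
contact_force: [0.7, 0.3, -3.6]
opening: 0.0309
time: 29.28
tool_pos: [0.5968, -0.0579, 0.2703]
tool_rot: [-3.028, 1.566, 2.935]
contact_force: [1.3, 0.2, 0.4]
opening: 0.0476
time: 29.9
tool_pos: [0.5211, 0.1794, 0.3274]
tool_rot: [0.488, 1.569, 0.167]
contact_force: [0.9, 0.3, 0.5]
opening: 0.0645
time: 30.4
tool_pos: [0.4954, 0.2557, 0.3267]
tool_rot: [0.092, 1.57, -0.229]
contact_force: [-0.3, 0.1, -0.3]
opening: 0.0646
[263.1 125.9] pin? 28 xy [513.5 313.9] dia [26.5 26.8]
[150.7  79.8] pin? 24 xy [438.3 382.7] dia [22.6 22.8]
[465.9 151.1] pin? 40 xy [677.3 241.3] dia [141.9 188.4]
[460.5  39.6] pin? 40 xy [705.3 342. ] dia [37.9 40.2]
[444.   11.2] pin? 24 xy [704.3 370.8] dia [13. 29.]
[51.  95.2] pin? 40 xy [313.6 383.2] dia [188.1 234.6]
grasp pt [0.4956 0.2553 0.1674] shift cm [10.74  6.1  -0.11]
tool z dir [ 0.949 -0.316  0.001]
spin -0.26245716162338795 q1,q6 deg [19.4 37.8] tilt -1.0
```

```bash
python3 -m jog '[{"fingers":0.3,"x":0,"y":4,"z":-0.1,"spin":0},{"fingers":0.3,"x":1,"y":6.1,"z":-0.15,"spin":0},{"fingers":0.3,"x":5,"y":6.1,"z":-0.15,"spin":0},{"fingers":0.3,"x":8.6,"y":6.1,"z":-0.15,"spin":0},{"fingers":0.3,"x":10.7,"y":6.1,"z":-0.15,"spin":0}]'
python3 -m jog '[{"fingers":0.4,"x":0,"y":0,"z":0,"spin":0},{"fingers":1,"x":0,"y":0,"z":0,"spin":0},{"fingers":1,"x":0,"y":0,"z":0,"spin":0},{"fingers":1,"x":0,"y":0,"z":0,"spin":0},{"fingers":1,"x":0,"y":0,"z":0,"spin":0}]' 40
python3 -m jog '[{"fingers":1,"x":-2,"y":0,"z":0,"spin":0},{"fingers":1,"x":-6,"y":0,"z":0,"spin":0},{"fingers":1,"x":-10,"y":0,"z":0,"spin":0},{"fingers":1,"x":-10,"y":0,"z":0,"spin":0}]' 
python3 - <<'E'
from h import *
plan([.6139,-.0066],.16,-18.15)
E
```

```text
time: 31.08
tool_pos: [0.5126, 0.3135, 0.2162]
tool_rot: [-2.303, 1.567, -2.624]
contact_force: [-1.0, -0.4, 0.7]
opening: 0.0644
time: 31.7
tool_pos: [0.5131, 0.3146, 0.22]
tool_rot: [0.66, 1.569, 0.34]
contact_force: [-0.6, 0.6, 3.2]
opening: 0.0271
time: 32.2
tool_pos: [0.5134, 0.3149, 0.3225]
tool_rot: [0.732, 1.564, 0.412]
contact_force: [0.5, -0.4, -1.9]
opening: 0.0274
grasp pt [0.5144 0.3153 0.1633] shift cm [  0.3  -27.42  19.58]
tool z dir [ 0.949 -0.315  0.005]
spin -0.20082268500799216 q1,q6 deg [24.2 42.6] tilt -1.0
```

28 mm confirmed.

```bash
python3 -m jog '[{"fingers":1,"x":0,"y":-4.8,"z":3.5,"spin":0},{"fingers":1,"x":0,"y":-9.6,"z":7,"spin":0},{"fingers":1,"x":0,"y":-14.4,"z":10.5,"spin":0},{"fingers":1,"x":0,"y":-19.2,"z":14,"spin":0},{"fingers":1,"x":0,"y":-24,"z":17.4,"spin":0}]' 
python3 -m jog '[{"fingers":1,"x":0,"y":-3.4,"z":2.2,"spin":0},{"fingers":1,"x":0,"y":-3.4,"z":2.2,"spin":0},{"fingers":1,"x":0,"y":-3.4,"z":2.2,"spin":0}]' 
python3 - <<'E'
from h import *
hover(28,[.6139,-.0066],.0602)
E
```

```text
time: 32.83
tool_pos: [0.6024, 0.0301, 0.3175]
tool_rot: [-2.893, 1.568, 3.07]
contact_force: [0.8, 0.6, -2.0]
opening: 0.0269
time: 33.2
tool_pos: [0.6122, -0.0068, 0.3179]
tool_rot: [-3.101, 1.568, 2.862]
contact_force: [0.6, 0.8, -2.0]
opening: 0.0268
edge row 203.5 expected 200.6 e mm -2.1 grad -19.0
edge row 193.5 expected 200.6 e mm 5.22 grad -9.0
edge row 199.5 expected 200.6 e mm 0.83 grad -9.0
[267.5 129.6] [631.1  45.1] [25.9 26.2]
[267.2  69.7] [647.6  95.7] [22.5 22.5]
grasp pt [ 0.6119 -0.0061  0.159 ] shift cm [9.88 0.02 0.23]
tool z dir [ 0.949 -0.314 -0.002]
spin -0.16012879761994725 q1,q6 deg [-7.8 10.5] tilt -1.0
```

```bash
python3 -m jog '[{"fingers":1,"x":2,"y":0.05,"z":0.22,"spin":0},{"fingers":1,"x":4.5,"y":0.05,"z":0.22,"spin":0},{"fingers":1,"x":6.4,"y":0.05,"z":0.22,"spin":0},{"fingers":1,"x":6.4,"y":0.05,"z":0.22,"spin":0}]'
python3 -m jog '[{"fingers":1,"x":0.4,"y":0,"z":0,"spin":0},{"fingers":1,"x":0.8,"y":0,"z":0,"spin":0},{"fingers":1,"x":1.2,"y":0,"z":0,"spin":0},{"fingers":1,"x":1.2,"y":0,"z":0,"spin":0}]'
python3 - <<'E'
from h import *
plan([.6141,-.0065],.0602,-18.15)
E
```

```text
time: 33.75
tool_pos: [0.6141, -0.0059, 0.2536]
tool_rot: [-2.974, 1.567, 2.991]
contact_force: [-0.6, -0.1, -1.7]
opening: 0.0271
time: 34.25
tool_pos: [0.6148, -0.0073, 0.243]
tool_rot: [2.88, 1.57, 2.56]
contact_force: [-0.7, 0.9, -2.4]
opening: 0.0275
grasp pt [ 0.6147 -0.0072  0.0838] shift cm [ 2.36  0.05 -0.08]
tool z dir [ 0.949 -0.315 -0.001]
spin -0.2112745660292603 q1,q6 deg [-7.8 10.5] tilt -1.0
```

```bash
python3 -m jog '[{"fingers":1,"x":0.6,"y":0,"z":0,"spin":0},{"fingers":1,"x":1.2,"y":0,"z":0,"spin":0},{"fingers":1,"x":1.8,"y":0,"z":0,"spin":0},{"fingers":1,"x":2.3,"y":0,"z":0,"spin":0},{"fingers":1,"x":2.3,"y":0,"z":0,"spin":0}]'
python3 -m jog '[{"fingers":1,"x":0,"y":0,"z":0,"spin":0},{"fingers":0.52,"x":0,"y":0,"z":0,"spin":0},{"fingers":0.52,"x":0,"y":0,"z":0,"spin":0},{"fingers":0.52,"x":-1,"y":0,"z":0,"spin":0},{"fingers":0.52,"x":-5,"y":0,"z":0,"spin":0}]'
python3 -m jog '[{"fingers":0.5,"x":-5.5,"y":1,"z":-0.5,"spin":0},{"fingers":0.3,"x":-5.5,"y":5,"z":-4.8,"spin":0},{"fingers":0.3,"x":-5.5,"y":9,"z":-9.2,"spin":0},{"fingers":0.3,"x":-5.5,"y":13,"z":-13.6,"spin":0},{"fingers":0.3,"x":-5.5,"y":17,"z":-18,"spin":0}]'
python3 -m jog '[{"fingers":0.3,"x":0,"y":3.6,"z":-4.5,"spin":0},{"fingers":0.3,"x":0,"y":7,"z":-9,"spin":0},{"fingers":0.3,"x":0,"y":8.4,"z":-11.1,"spin":0},{"fingers":0.3,"x":0,"y":8.4,"z":-11.1,"spin":0},{"fingers":0.3,"x":0,"y":8.4,"z":-11.1,"spin":0}]'
python3 - <<'E'
from h import *
p=cam("wrist","w12")
rings(p,thr=170)
plan([.4383,.3827],.0600,-18.15)
E
```

```text
time: 34.88
tool_pos: [0.6151, -0.0073, 0.22]
tool_rot: [0.487, 1.57, 0.166]
contact_force: [0.3, 5.2, -0.4]
opening: 0.0273
time: 35.5
tool_pos: [0.6143, -0.0077, 0.2691]
tool_rot: [-2.852, 1.566, 3.111]
contact_force: [0.2, -0.3, 0.6]
opening: 0.0441
time: 36.12
tool_pos: [0.4966, 0.2118, 0.3262]
tool_rot: [0.373, 1.569, 0.052]
contact_force: [0.6, 0.2, 0.4]
opening: 0.0644
time: 36.75
tool_pos: [0.4192, 0.3247, 0.3256]
tool_rot: [0.231, 1.57, -0.09]
contact_force: [0.4, -0.1, -0.1]
opening: 0.0642
[ 21.8 131.1] pin? 20 xy [202.8 472.6] dia [14.7 23.4]
[263.5 125.5] pin? 24 xy [437.9 383.1] dia [22.4 22.4]
[66.5 44.2] pin? 20 xy [292.4 522.9] dia [14.7 19.3]
[ 90.7 120.2] pin? 40 xy [298.2 423.2] dia [174.2 204.3]
[129.9  27.2] pin? 20 xy [358.2 505. ] dia [10.7 17.3]
[221.6  15.7] pin? 20 xy [435.7 479.8] dia [ 8. 19.]
grasp pt [0.4196 0.3245 0.1663] shift cm [10.63  6.12 -0.07]
tool z dir [ 0.949 -0.316  0.001]
spin -0.2664194906318187 q1,q6 deg [29.5 47.9] tilt -1.0
```

```bash
python3 -m jog '[{"fingers":0.3,"x":0,"y":4,"z":-0.1,"spin":0},{"fingers":0.3,"x":1,"y":6.12,"z":-0.13,"spin":0},{"fingers":0.3,"x":5,"y":6.12,"z":-0.13,"spin":0},{"fingers":0.3,"x":8.6,"y":6.12,"z":-0.13,"spin":0},{"fingers":0.3,"x":10.6,"y":6.12,"z":-0.13,"spin":0}]'
python3 -m jog '[{"fingers":0.4,"x":0,"y":0,"z":0,"spin":0},{"fingers":1,"x":0,"y":0,"z":0,"spin":0},{"fingers":1,"x":0,"y":0,"z":0,"spin":0},{"fingers":1,"x":0,"y":0,"z":0,"spin":0},{"fingers":1,"x":0,"y":0,"z":0,"spin":0}]' 40
python3 -m jog '[{"fingers":1,"x":-2,"y":0,"z":0,"spin":0},{"fingers":1,"x":-6,"y":0,"z":0,"spin":0},{"fingers":1,"x":-10,"y":0,"z":0,"spin":0},{"fingers":1,"x":-10,"y":0,"z":0,"spin":0}]' 
python3 - <<'E'
from h import *
plan([.6309,.0447],.16,-18.15)
E
```

```text
time: 37.42
tool_pos: [0.4375, 0.3823, 0.2171]
tool_rot: [-2.11, 1.568, -2.433]
contact_force: [-0.1, 0.5, -0.2]
opening: 0.0641
time: 38.05
tool_pos: [0.4368, 0.3839, 0.2197]
tool_rot: [0.816, 1.57, 0.496]
contact_force: [0.2, -0.2, 3.7]
opening: 0.0234
time: 38.55
tool_pos: [0.4372, 0.3842, 0.3224]
tool_rot: [0.902, 1.564, 0.582]
contact_force: [0.2, -0.0, -2.5]
opening: 0.0229
grasp pt [0.4381 0.3848 0.1632] shift cm [  0.3  -26.21  29.01]
tool z dir [ 0.949 -0.315  0.004]
spin -0.19657395423712387 q1,q6 deg [33.8 52.1] tilt -1.0
```

24 mm confirmed, so it is the 20 mm pin that is absent.

```bash
python3 -m jog '[{"fingers":1,"x":0,"y":-4,"z":4.4,"spin":0},{"fingers":1,"x":0,"y":-8,"z":8.8,"spin":0},{"fingers":1,"x":0,"y":-12,"z":13.2,"spin":0},{"fingers":1,"x":0,"y":-16,"z":17.6,"spin":0},{"fingers":1,"x":0,"y":-20,"z":22,"spin":0}]' 
python3 -m jog '[{"fingers":1,"x":0,"y":-4,"z":4.4,"spin":0},{"fingers":1,"x":0,"y":-6.2,"z":7,"spin":0},{"fingers":1,"x":0,"y":-6.2,"z":7,"spin":0},{"fingers":1,"x":0,"y":-6.2,"z":7,"spin":0}]' 
python3 - <<'E'
from h import *
hover(24,[.6309,.0447],.0600)
E
```

```text
time: 39.17
tool_pos: [0.5828, 0.1229, 0.3175]
tool_rot: [-2.749, 1.568, -3.069]
contact_force: [-0.2, 1.0, -1.6]
opening: 0.0235
time: 39.67
tool_pos: [0.6289, 0.0441, 0.3177]
tool_rot: [-2.963, 1.568, 3.0]
contact_force: [-0.1, 0.7, -2.3]
opening: 0.0233
edge row 205.5 expected 203.5 e mm -1.5 grad -37.0
edge row 203.5 expected 203.5 e mm -0.03 grad -15.0
edge row 203.5 expected 203.5 e mm -0.03 grad -8.0
[267.8 129.2] [648.1  96.3] [21.5 22.1]
grasp pt [0.6285 0.0447 0.159 ] shift cm [9.9  0.08 0.25]
tool z dir [ 0.949 -0.314 -0.002]
spin -0.16156513586325616 q1,q6 deg [-2.9 15.4] tilt -1.0
```

```bash
python3 -m jog '[{"fingers":1,"x":2,"y":0.12,"z":0.23,"spin":0},{"fingers":1,"x":4.5,"y":0.12,"z":0.23,"spin":0},{"fingers":1,"x":6.4,"y":0.12,"z":0.23,"spin":0},{"fingers":1,"x":6.4,"y":0.12,"z":0.23,"spin":0}]'
python3 -m jog '[{"fingers":1,"x":0.4,"y":0,"z":0,"spin":0},{"fingers":1,"x":0.8,"y":0,"z":0,"spin":0},{"fingers":1,"x":1.2,"y":0,"z":0,"spin":0},{"fingers":1,"x":1.2,"y":0,"z":0,"spin":0}]'
python3 - <<'E'
from h import *
plan([.6311,.0449],.0600,-18.15)
E
```

```text
time: 40.22
tool_pos: [0.631, 0.0455, 0.2535]
tool_rot: [-2.876, 1.567, 3.088]
contact_force: [-0.7, -0.2, -1.4]
opening: 0.0232
time: 40.72
tool_pos: [0.6319, 0.0442, 0.2429]
tool_rot: [-2.923, 1.57, 3.04]
contact_force: [-1.2, 0.5, -2.1]
opening: 0.0229
grasp pt [0.6317 0.0442 0.0837] shift cm [ 2.37  0.04 -0.08]
tool z dir [ 0.949 -0.315 -0.001]
spin -0.21293151403602906 q1,q6 deg [-2.9 15.4] tilt -1.0
```

```bash
python3 -m jog '[{"fingers":1,"x":0.6,"y":0,"z":0,"spin":0},{"fingers":1,"x":1.2,"y":0,"z":0,"spin":0},{"fingers":1,"x":1.8,"y":0,"z":0,"spin":0},{"fingers":1,"x":2.3,"y":0,"z":0,"spin":0},{"fingers":1,"x":2.3,"y":0,"z":0,"spin":0}]'
python3 -m jog '[{"fingers":1,"x":0,"y":0,"z":0,"spin":0},{"fingers":0.55,"x":0,"y":0,"z":0,"spin":0},{"fingers":0.55,"x":0,"y":0,"z":0,"spin":0},{"fingers":0.55,"x":-1,"y":0,"z":0,"spin":0},{"fingers":0.55,"x":-5,"y":0,"z":0,"spin":0}]'
python3 -m jog '[{"fingers":0.5,"x":-5,"y":-1,"z":0,"spin":0},{"fingers":0.5,"x":-10,"y":-4,"z":0,"spin":0},{"fingers":0.5,"x":-15,"y":-8,"z":0,"spin":0},{"fingers":0.5,"x":-19,"y":-12.5,"z":0,"spin":0},{"fingers":0.5,"x":-19,"y":-16,"z":0,"spin":0}]'
python3 -m jog '[{"fingers":0.5,"x":0,"y":0,"z":0,"spin":0},{"fingers":0.5,"x":0,"y":0,"z":0,"spin":0}]'
python3 - <<'E'
from h import *
p=cam("wrist","w13"); cam("side","s13"); print(p["s"]["tool_pos"])
for d,l in list(L.items())[1:]:
    k=(d-20)/4; c=np.array([648.0,96.2])-54*k*np.array([.3114,.9503]); print(d,"expected top px",proj(p,np.r_[c/1000,.005+l/1000]).round(1))
rings(p,thr=150)
E
```

```text
time: 41.35
tool_pos: [0.6321, 0.0441, 0.2198]
tool_rot: [-2.11, 1.571, -2.43]
contact_force: [-0.2, 0.8, -3.0]
opening: 0.023
time: 41.98
tool_pos: [0.6315, 0.0441, 0.2692]
tool_rot: [-2.827, 1.566, 3.136]
contact_force: [0.7, -0.6, 0.2]
opening: 0.0415
time: 42.6
tool_pos: [0.5808, -0.1091, 0.4656]
tool_rot: [-0.035, 1.561, -0.356]
contact_force: [0.3, 1.4, -0.4]
opening: 0.0463
time: 42.85
tool_pos: [0.5816, -0.1073, 0.4605]
tool_rot: [1.07, 1.57, 0.749]
contact_force: [-0.2, 0.3, -0.3]
opening: 0.0461
[ 0.58156774 -0.10731541  0.46048693]
24 expected top px [264.   37.7]
28 expected top px [264.2  79.9]
32 expected top px [264.4 123.2]
36 expected top px [264.6 166. ]
40 expected top px [264.8 207.1]
[263.7 196.8] pin? 20 xy [ 566.3 -150.5] dia [ 7.2 18.9]
[264.9 166.3] pin? 32 xy [ 580.8 -110.2] dia [32.4 32.8]
[501.6 179.6] pin? 40 xy [ 940.7 -259.9] dia [ 32.3 181.9]
[264.6 124. ] pin? 28 xy [597.5 -59. ] dia [28.8 29. ]
[265.1  80.8] pin? 24 xy [615.   -7.9] dia [24.9 25.1]
[185.1 103.7] pin? 40 xy [525.6  -5.6] dia [ 58.4 134. ]
[265.  39.] pin? 20 xy [631.9  43.3] dia [20.9 21.1]
```

View pics/w13.png

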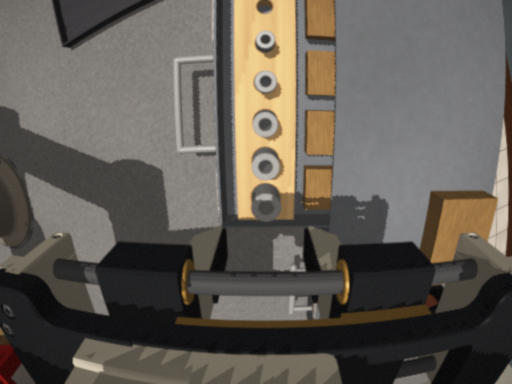

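```bash
python3 - <<'E'
from h import *
p=cam("wrist"); print(onz(p,(177,60),.055),onz(p,(183,151),.055))
plan([.4962,.003],.0635,-18.15)
E
```

```text
[0.51671668 0.05997249 0.055     ] [ 0.48224787 -0.05740831  0.055     ]
grasp pt [ 0.5818 -0.1066  0.3008] shift cm [ 23.73   7.72 -11.56]
tool z dir [ 0.95  -0.314 -0.   ]
spin -0.12365191902921424 q1,q6 deg [-17.8   0.5] tilt -1.0
```

```bash
python3 -m jog '[{"fingers":0.5,"x":0,"y":3.5,"z":-5,"spin":0},{"fingers":0.5,"x":2,"y":7,"z":-10,"spin":0},{"fingers":0.5,"x":7,"y":7.7,"z":-11.3,"spin":0},{"fingers":0.5,"x":12,"y":7.7,"z":-11.3,"spin":0},{"fingers":0.55,"x":17,"y":7.7,"z":-11.3,"spin":0}]'
python3 -m jog '[{"fingers":0.55,"x":0,"y":0,"z":0,"spin":0},{"fingers":0.55,"x":3,"y":0,"z":0,"spin":0},{"fingers":0.55,"x":5.5,"y":0,"z":0,"spin":0},{"fingers":0.55,"x":6.6,"y":0,"z":0,"spin":0},{"fingers":1,"x":6.6,"y":0,"z":0,"spin":0}]' 20
python3 -m jog '[{"fingers":1,"x":0,"y":0,"z":0,"spin":0},{"fingers":1,"x":0,"y":0,"z":0,"spin":0},{"fingers":1,"x":0,"y":0,"z":0,"spin":0},{"fingers":1,"x":0,"y":0,"z":0,"spin":0}]'
python3 - <<'E'
from h import *
plan([.6358,-.0428],.0635,-18.15)
E
```

```text
time: 43.62
tool_pos: [0.4984, 0.0022, 0.2891]
tool_rot: [0.138, 1.57, -0.18]
contact_force: [0.6, -0.4, -0.5]
opening: 0.0421
time: 44.25
tool_pos: [0.4992, 0.0011, 0.225]
tool_rot: [0.084, 1.57, -0.236]
contact_force: [-0.1, 0.2, 0.5]
opening: 0.0355
time: 44.75
tool_pos: [0.4985, 0.0011, 0.2248]
tool_rot: [-0.384, 1.571, -0.704]
contact_force: [-2.8, 1.0, 5.6]
opening: 0.0093
grasp pt [0.4985 0.0011 0.0656] shift cm [ 0.21  0.16 14.41]
tool z dir [ 0.949 -0.315  0.   ]
spin -0.20335457066066454 q1,q6 deg [-8.7  9.7] tilt -1.0
```

```bash
python3 -m jog '[{"fingers":1,"x":0,"y":0,"z":0.6,"spin":0},{"fingers":1,"x":0,"y":0,"z":1.8,"spin":0},{"fingers":1,"x":0,"y":0.02,"z":3,"spin":0},{"fingers":1,"x":0,"y":0.04,"z":4.2,"spin":0},{"fingers":1,"x":0,"y":0.05,"z":5.4,"spin":0}]'
python3 -m jog '[{"fingers":1,"x":0,"y":0,"z":1.2,"spin":0},{"fingers":1,"x":0,"y":0.02,"z":2.4,"spin":0},{"fingers":1,"x":0,"y":0.04,"z":3.6,"spin":0},{"fingers":1,"x":0,"y":0.05,"z":4.8,"spin":0},{"fingers":1,"x":0,"y":0.05,"z":5.8,"spin":0}]'
python3 - <<'E'
from h import *
plan([.6358,-.0428],.0635,-18.15)
E
```

```text
time: 45.38
tool_pos: [0.5501, -0.0157, 0.2248]
tool_rot: [-2.687, 1.57, -3.007]
contact_force: [-3.9, 0.5, 7.1]
opening: 0.0094
time: 46.0
tool_pos: [0.6054, -0.0336, 0.2248]
tool_rot: [-2.155, 1.57, -2.476]
contact_force: [-4.4, -0.3, 5.6]
opening: 0.0092
grasp pt [ 0.6053 -0.0337  0.0656] shift cm [0.21 0.1  3.18]
tool z dir [ 0.949 -0.315 -0.   ]
spin -0.20445081983714886 q1,q6 deg [-10.4   8. ] tilt -1.0
```

```bash
python3 -m jog '[{"fingers":1,"x":0,"y":0,"z":0.8,"spin":0},{"fingers":1,"x":0,"y":0.02,"z":1.6,"spin":0},{"fingers":1,"x":0,"y":0.05,"z":2.4,"spin":0},{"fingers":1,"x":0,"y":0.05,"z":2.9,"spin":0},{"fingers":1,"x":0,"y":0.05,"z":3.2,"spin":0}]'
python3 -m jog '[{"fingers":1,"x":0,"y":0,"z":0.1,"spin":0},{"fingers":1,"x":0,"y":0,"z":0.2,"spin":0},{"fingers":1,"x":0,"y":0,"z":0.2,"spin":0}]'
python3 - <<'E'
from h import *
plan([.6358,-.0428],.0635,-18.15)
E
```

```text
time: 46.62
tool_pos: [0.6354, -0.0433, 0.2247]
tool_rot: [-2.654, 1.569, -2.974]
contact_force: [-10.5, 0.2, 11.6]
opening: 0.0095
time: 47.0
tool_pos: [0.6361, -0.0434, 0.2247]
tool_rot: [-2.89, 1.565, 3.073]
contact_force: [-12.6, -0.2, 12.6]
opening: 0.009
grasp pt [ 0.6351 -0.0434  0.0655] shift cm [0.2  0.08 0.05]
tool z dir [ 0.949 -0.315 -0.006]
spin -0.19530292473757527 q1,q6 deg [-10.8   7.6] tilt -1.0
```

```bash
python3 -m jog '[{"fingers":1,"x":0,"y":0,"z":-0.1,"spin":0},{"fingers":0.6,"x":0,"y":0,"z":-0.15,"spin":0},{"fingers":0.6,"x":0,"y":0,"z":-0.15,"spin":0},{"fingers":0.6,"x":-2,"y":0,"z":-0.15,"spin":0},{"fingers":0.6,"x":-6,"y":0,"z":-0.15,"spin":0}]'
python3 -m jog '[{"fingers":0.5,"x":-4,"y":-3,"z":-4,"spin":0},{"fingers":0.5,"x":-9,"y":-5,"z":-6,"spin":0},{"fingers":0.5,"x":-14,"y":-6,"z":-6,"spin":0},{"fingers":0.5,"x":-17,"y":-6,"z":-6,"spin":0},{"fingers":0.5,"x":-17,"y":-6,"z":-6,"spin":0}]'
python3 - <<'E'
from h import *
p=cam("wrist","w14"); print(p["s"]["tool_pos"],robot.look_for("drawer_handle",p)[:2])
q=cam("side","s14"); im=cv2.imread("pics/s14.png"); a=cv2.imread("pics/w14.png")
b=cv2.resize(im[90:340,100:320],(528,600),interpolation=3); cv2.imwrite("pics/s14c.png",np.hstack([b,cv2.resize(a[:230,150:410],(272,240)).repeat(1,0) if 0 else np.vstack([cv2.resize(a[:230,150:410],(272,240)),np.zeros((360,272,3),np.uint8)])]))
E
```

```text
time: 47.62
tool_pos: [0.636, -0.043, 0.2828]
tool_rot: [-3.023, 1.567, 2.94]
contact_force: [1.1, -0.3, 1.0]
opening: 0.036
time: 48.25
tool_pos: [0.5606, -0.0813, 0.4569]
tool_rot: [0.055, 1.564, -0.266]
contact_force: [-0.3, -0.2, -0.4]
opening: 0.0459
[ 0.56064021 -0.08130944  0.456889  ] [{'xy': [344.1, 114.9], 'conf': 0.61}]
```

View pics/s14c.png

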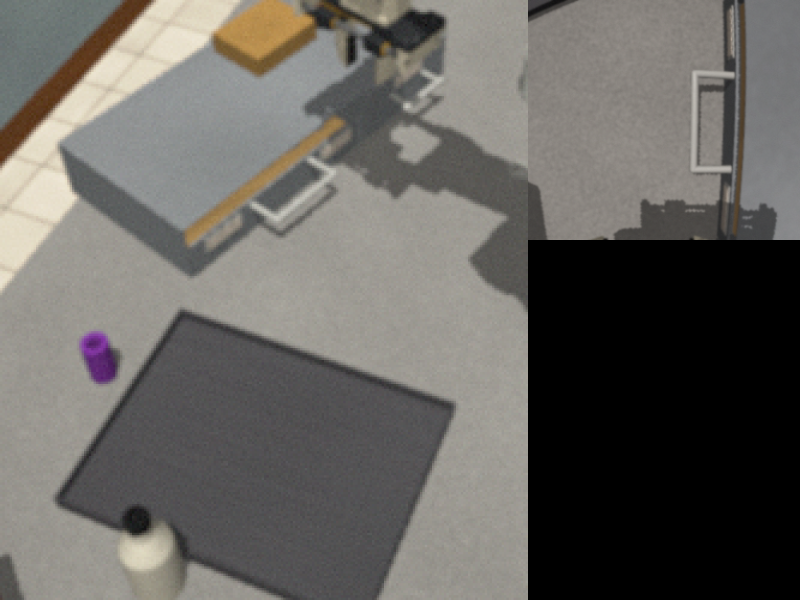

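```bash
python3 - <<'E'
from h import *
p=cam("wrist"); A=onz(p,(309.6,70),.055);B=onz(p,(309.8,161),.055); M=(A+B)/2; print(A,B,M)
print("x' along drawer vs closed start:", (M-np.array([.63705,-.04266,.055]))@[.9503,-.3114,0], "vs open:",(M-np.array([.4995,.0013,.055]))@[.9503,-.3114,0])
E
python3 - <<'E'
import cv2,numpy as np
a=cv2.imread("pics/side0.png")[130:200,180:260].astype(int);b=cv2.imread("pics/s14.png")[130:200,180:260].astype(int)
r=cv2.phaseCorrelate(*[cv2.cvtColor(x.astype(np.uint8),cv2.COLOR_BGR2GRAY).astype(np.float32)[30:,20:] for x in (a,b)]); print(r)
E
```

```text
[0.65036547 0.01552779 0.055     ] [ 0.61598846 -0.09686132  0.055     ] [ 0.63317696 -0.04066676  0.055     ]
x' along drawer vs closed start: -0.004301242730602343 vs open: 0.14010166626939768
((0.05232144500672575, -0.017552266561317253), 0.8729154884815216)
```

```bash
python3 -c "
from cell import robot
print(robot.hand_in(), robot.observe()['time'])"
```

```text
the job is handed in; nothing more can be done
the job is handed in; nothing more can be done
```

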